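# Lay the domino boxes in a pinwheel on the display slab

### The job

One wooden domino box already lies in the walled corner of the marble slab. Lay the other three flat beside it so that all four form a pinwheel layer (each box's end against the next one's long side, a small square hole in the middle), and push them, gently so that the slab itself does not noticeably slide on the shelf, until the layer sits snug in the corner, tight against both walls and with no gaps between boxes. The box in the corner keeps its direction; leave the other things on the shelf alone.

Things in the scene. Friction and masses are not known exactly. Their poses are not given: they have to be found in the camera images.
- tray: Loose marble slab, 210 x 210 x 16 mm, 2 kg, with a 10 mm thick dark wooden wall standing 30 mm above the slab's top along its own -x and -y sides; the other two sides are open. Origin at the centre of the underside, z up. Inner wall faces at x = -95 mm and y = -95 mm, so the inner corner on the slab's top is (-95, -95, 16) mm; the free top reaches to +105 mm in x and y.
- slot_a (a point): Place of the box in the walled corner: centre of its underside, on the slab's top at (-52, -65, 16) mm in the slab's frame; box long way along the slab's x. All four places form a pinwheel 146 x 146 mm, pushed into the corner, with a 26 x 26 mm hole in the middle.
- slot_b (a point): Place of the next box along the -y wall: underside centre at (21, -52, 16) mm in the slab's frame; box long way along the slab's y, one end on the -y wall, its long side against the end of the box in slot_a.
- slot_c (a point): Place of the box in the open corner: underside centre at (8, 21, 16) mm in the slab's frame; box long way along the slab's x, its end against the long side of the box in slot_d, its long side against the end of the box in slot_b.
- slot_d (a point): Place of the next box along the -x wall: underside centre at (-65, 8, 16) mm in the slab's frame; box long way along the slab's y, its long side on the -x wall, its end against the long side of the box in slot_a.
- box_laid: Closed wooden domino box, 86 x 60 x 32 mm (x, y, z), origin at the centre of the underside. It already lies on the slab at slot_a, long way along the slab's x, but 1 to 5 mm short of each wall. Slides under a light push.
- box_1: Closed wooden domino box, the same 86 x 60 x 32 mm (x, y, z), 130 to 250 g, lying flat on the shelf; origin at the centre of the underside. All boxes are alike and either way round will do.
- box_2: Closed wooden domino box, the same 86 x 60 x 32 mm (x, y, z), 130 to 250 g, lying flat on the shelf; origin at the centre of the underside. All boxes are alike and either way round will do.
- box_3: Closed wooden domino box, the same 86 x 60 x 32 mm (x, y, z), 130 to 250 g, lying flat on the shelf; origin at the centre of the underside. All boxes are alike and either way round will do.
- tumbler_1: Crystal tumbler, empty, 74 mm across the rim, 90 mm tall; a bystander standing on the shelf, origin at the underside.
- tumbler_2: The other crystal tumbler, 74 mm across the rim, 90 mm tall; a bystander standing on the shelf, origin at the underside.
- ashtray: Green glass ashtray, 100 mm across, 32 mm tall; a bystander standing on the shelf, origin at the underside.
- tin: Round aluminium tin with a screw lid, 76 mm across, 50 mm tall; a bystander standing on the shelf, origin at the underside.
- opener: Flat stainless bottle opener, about 145 mm long, 40 mm wide, 5 mm thick; a bystander standing on the shelf, origin at the underside.
- glass_fish: Amber glass fish ornament on a 70 x 40 mm foot, about 110 mm tall; a bystander standing on the shelf, origin at the underside.
Not all that is in view belongs to the job. What is shaped like the box_laid but pink or yellow is not meant.

How it is judged:
At the end, for the whole second after the job is handed in: Each of the four places slot_a, slot_b, slot_c, slot_d holds one domino box (any of the four): flat, its underside centre within 3 mm of the place, its long way along the slab's x (slots a, c) or y (slots b, d) within 0.04 rad, at rest (((distance between box_laid and slot_a below 0.003 m and angle between the x axis of box_laid and the x axis of tray, either way round below 0.04 rad and angle between box_laid's own z axis and vertical below 0.04 rad and linear speed of box_laid below 0.01 m/s) or (distance between box_1 and slot_a below 0.003 m and angle between the x axis of box_1 and the x axis of tray, either way round below 0.04 rad and angle between box_1's own z axis and vertical below 0.04 rad and linear speed of box_1 below 0.01 m/s) or (distance between box_2 and slot_a below 0.003 m and angle between the x axis of box_2 and the x axis of tray, either way round below 0.04 rad and angle between box_2's own z axis and vertical below 0.04 rad and linear speed of box_2 below 0.01 m/s) or (distance between box_3 and slot_a below 0.003 m and angle between the x axis of box_3 and the x axis of tray, either way round below 0.04 rad and angle between box_3's own z axis and vertical below 0.04 rad and linear speed of box_3 below 0.01 m/s)) and ((distance between box_laid and slot_b below 0.003 m and angle between the x axis of box_laid and the y axis of tray, either way round below 0.04 rad and angle between box_laid's own z axis and vertical below 0.04 rad and linear speed of box_laid below 0.01 m/s) or (distance between box_1 and slot_b below 0.003 m and angle between the x axis of box_1 and the y axis of tray, either way round below 0.04 rad and angle between box_1's own z axis and vertical below 0.04 rad and linear speed of box_1 below 0.01 m/s) or (distance between box_2 and slot_b below 0.003 m and angle between the x axis of box_2 and the y axis of tray, either way round below 0.04 rad and angle between box_2's own z axis and vertical below 0.04 rad and linear speed of box_2 below 0.01 m/s) or (distance between box_3 and slot_b below 0.003 m and angle between the x axis of box_3 and the y axis of tray, either way round below 0.04 rad and angle between box_3's own z axis and vertical below 0.04 rad and linear speed of box_3 below 0.01 m/s)) and ((distance between box_laid and slot_c below 0.003 m and angle between the x axis of box_laid and the x axis of tray, either way round below 0.04 rad and angle between box_laid's own z axis and vertical below 0.04 rad and linear speed of box_laid below 0.01 m/s) or (distance between box_1 and slot_c below 0.003 m and angle between the x axis of box_1 and the x axis of tray, either way round below 0.04 rad and angle between box_1's own z axis and vertical below 0.04 rad and linear speed of box_1 below 0.01 m/s) or (distance between box_2 and slot_c below 0.003 m and angle between the x axis of box_2 and the x axis of tray, either way round below 0.04 rad and angle between box_2's own z axis and vertical below 0.04 rad and linear speed of box_2 below 0.01 m/s) or (distance between box_3 and slot_c below 0.003 m and angle between the x axis of box_3 and the x axis of tray, either way round below 0.04 rad and angle between box_3's own z axis and vertical below 0.04 rad and linear speed of box_3 below 0.01 m/s)) and ((distance between box_laid and slot_d below 0.003 m and angle between the x axis of box_laid and the y axis of tray, either way round below 0.04 rad and angle between box_laid's own z axis and vertical below 0.04 rad and linear speed of box_laid below 0.01 m/s) or (distance between box_1 and slot_d below 0.003 m and angle between the x axis of box_1 and the y axis of tray, either way round below 0.04 rad and angle between box_1's own z axis and vertical below 0.04 rad and linear speed of box_1 below 0.01 m/s) or (distance between box_2 and slot_d below 0.003 m and angle between the x axis of box_2 and the y axis of tray, either way round below 0.04 rad and angle between box_2's own z axis and vertical below 0.04 rad and linear speed of box_2 below 0.01 m/s) or (distance between box_3 and slot_d below 0.003 m and angle between the x axis of box_3 and the y axis of tray, either way round below 0.04 rad and angle between box_3's own z axis and vertical below 0.04 rad and linear speed of box_3 below 0.01 m/s))); the robot touches nothing.
It fails at once if the slab is shoved or knocked more than 8 mm from where it stood (distance of tray from where it was at the start of the episode above 0.008 m).
It fails at once if a bystander is moved more than 20 mm (distance of any of tumbler_1, tumbler_2, ashtray, tin, opener, glass_fish from where it was at the start of the episode above 0.02 m).
It also fails if it takes over 72 s, if anything falls off the work surface, if the arm or the gripper's body presses on something with over 40 N, if the wrist force passes 120 N, or if a joint passes its speed limit or range.

### The arm

A 6-joint arm with a two-finger parallel gripper is mounted at the origin on the work surface. World frame = base frame: x ahead of the robot, y to its left, z up, the work surface at z = 0. Lengths are in m, angles in rad, forces in N, time in s.
With the tool pointing down it reaches from about 0.4 to 0.825 m from the base axis. Payload 7 kg.
Tool frame: the origin (TCP) lies at the very end of the fingers, on their centre line; the grasp point (between the pads) lies 19 mm behind it; z points along the fingers, x is the direction in which the jaws open and shut, and the axes are right-handed (so a half turn about z gives the same grasp; the last joint's range is limited). The gripper opens to 88 mm and grips with 3 to 60 N. Pads are 19 mm wide; open, the fingers measure 130 mm over their backs; the gripper's body (78 mm by 193 mm) begins 47 mm behind the grasp point.
Start: joints at [1.389, 0.359, 0.012, 0, -1.224, -0.288], TCP at [0.306, 0.602, 0.197] pointing down, gripper open.
Joint ranges: [-3.07, 3.07], [-1.43, 2.12], [-1.02, 1.25], [-3.03, 1.67], [-3.05, -0], [-3.03, 3.03]. Speed limits (rad/s): [2.39, 2.39, 3.01, 3.14, 3.14, 3.14].

### API

Orientations are given as [roll, pitch, yaw] about the fixed x, y, z axes, in that order (R = Rz(yaw) Ry(pitch) Rx(roll)).
In Python, from station import telemetry, grab_frame, arm, regions_of, pinpoint gives the robot as it stands. The module is installed in compiled form; this text tells all that it offers.
- The arm moves only by the shell command python3 -m inch 'ROWS' [FORCE]. ROWS is text: rows parted by semicolons, each of 7 numbers parted by spaces: the opening, from 0 (shut) to 1 (fully open), then the shift along the world's x, y, z in cm, then the turn, a rotation vector about the world's x, y, z in degrees. A call has 1 to 12 rows; each row is the pose to reach, as a shift and turn from the pose measured when the call began; what a row does not reach only later rows make up. A row lasts 1/8 s, in which the tool goes at most 62.5 mm and 10.7 degrees, less where a joint would pass 70% of its speed; a pose out of reach is approached as far as the arm can. A call with a gripper value outside its range is refused whole. The fingers move at their own pace and stop on an object; FORCE is the grip in N (left out, the last holds). Time passes only in rows, so rows that repeat a pose let the fingers close. It gives the time, the measured TCP pose, the force and the opening at its end, in the units of the state.
- telemetry.get_state(): the state, without advancing time (a new reading comes with each control period).
- grab_frame(name): name is "scene" or "side" or "wrist"; returns a dict with "pixels" (400x640x3 uint8, red, green, blue), "fx", "fy", "cx", "cy" (pixels), "R" (3x3) and "t" (3): a world point X has camera coordinates R X + t. Camera axes: x right, y down, z forward; pixel columns grow to the right and rows downward; lengths in m; the calibration is good to about 2 mm. The wrist camera is an equidistant fisheye: a pixel r from the principal point sees the ray r / f radians off the axis. A picture is of the moment at which its call begins. There is no depth.
- arm.job_done(): hands the job in, once; it reports no verdict.
Trained networks look in the newest picture that a camera, given by its name, has taken for a name from the list of things; names that differ only in an ending like _2 or _b are one class to them, and where a whole thing is asked for, a point or a joint stands for the part that bears it (a point fixed in the world has none). Each returns a list of dicts, best first, with "p" (0 to 1); they miss things now and then, are a little off and sometimes report something else, mostly with a low value. They report only what shows in the picture. A call takes as long as a camera call. They do not tell look-alikes from the thing itself.
- regions_of(camera, name): "pixels" (400x640 bool, what is visible of it) and "bbox" ([left, top, right, bottom] in pixels, round what is visible of it).
- pinpoint(camera, name): "location" ([column, row] in pixels: a listed point, or the origin of a listed thing).
The state is a dict: "t": time; "q": joint angles; "qd": joint speeds; "joint_efforts": joint torques, N m; "eef_pos": TCP position; "ee_rot": TCP orientation; "force": force on the tool from outside, world axes, zero at the start; "moment": the same for the moment, N m; "width": finger opening in m.
Only numpy, scipy, OpenCV 4.12 (cv2) and the standard library are available. Lean on these libraries where they do the work, as an engineer would, in place of code of your own. Each camera call takes 0.05 s, during which the arm holds its last target. There are 200 camera calls.

## Working session

There is one attempt and no reset: what is moved stays moved. The work goes in short steps, Python scripts to look and compute and a shell command to move; the robot and the scene stay as the last step left them, time stands still between calls to the robot, and variables do not carry over. Pictures are saved under pics/ and viewed, about 8 in all and at most 12, crops included, and the job is handed in when it is done.

```bash
mkdir -p pics
cat > h.py <<'E'
import numpy as np, cv2
from station import telemetry, grab_frame, arm, regions_of, pinpoint
def save(n,p,s=1):
    cv2.imwrite(n,cv2.cvtColor(cv2.resize(p,None,fx=s,fy=s,interpolation=cv2.INTER_CUBIC),cv2.COLOR_RGB2BGR))
def ray(f,uv,fish=False):
    x=(np.array(uv,float)-[f['cx'],f['cy']])/[f['fx'],f['fy']]
    if fish:
        r=np.linalg.norm(x); d=np.array([*(x/max(r,1e-9)*np.sin(r)),np.cos(r)])
    else: d=np.array([*x,1.])
    R=np.array(f['R']);return -R.T@np.array(f['t']), R.T@d
def at(f,uv,z,fish=False):
    o,d=ray(f,uv,fish); return o+d*(z-o[2])/d[2]
E
python3 - <<'E'
from h import *
s=telemetry.get_state();print({k:np.round(v,3) for k,v in s.items()})
for c in("scene","side","wrist"):
    f=grab_frame(c);save(f"pics/{c}0.png",f['pixels'])
    print(c,[round(f[k],1) for k in('fx','fy','cx','cy')],np.round(-np.array(f['R']).T@f['t'],3))
    for n in("box_1","tray","slot_a"):
        for r in pinpoint(c,n): 
            print(n,np.round(r['location']),round(r['p'],2),np.round(at(f,r['location'],0.016 if n=='slot_a' else 0,c=='wrist'),3))
E
```

```text
{'t': np.float64(0.0), 'q': array([ 1.389,  0.359,  0.011, -0.   , -1.224, -0.288]), 'qd': array([-0.002, -0.001,  0.   ,  0.001,  0.001, -0.   ]), 'joint_efforts': array([-1.0000e-03, -5.8271e+01,  2.9306e+01,  6.9970e+00,  7.0000e-03,
       -0.0000e+00]), 'eef_pos': array([0.305, 0.601, 0.196]), 'ee_rot': array([-3.141e+00, -2.000e-03, -2.041e+00]), 'force': array([-0.336,  0.593,  0.671]), 'moment': array([-0.017,  0.049, -0.011]), 'width': np.float64(0.088)}
scene [380.7, 380.7, 313.0, 203.0] [0.781 0.441 1.008]
box_1 [368. 310.] 0.98 [0.536 0.315 0.   ]
box_1 [274. 140.] 0.68 [ 0.456 -0.308  0.   ]
box_1 [405. 264.] 0.56 [0.373 0.271 0.   ]
tray [307. 213.] 0.6 [ 0.513 -0.015  0.   ]
slot_a [326. 208.] 0.92 [0.461 0.012 0.016]
slot_a [316. 188.] 0.9 [ 0.448 -0.063  0.016]
slot_a [307. 222.] 0.73 [0.534 0.019 0.016]
slot_a [296. 196.] 0.72 [ 0.515 -0.074  0.016]
slot_a [317. 189.] 0.2 [ 0.447 -0.058  0.016]
side [399.4, 399.4, 323.0, 201.4] [ 0.099 -0.59   0.879]
box_1 [270. 145.] 0.96 [0.515 0.309 0.   ]
box_1 [233. 170.] 0.65 [0.367 0.274 0.   ]
box_1 [374. 304.] 0.59 [ 0.448 -0.314  0.   ]
tray [328. 210.] 0.87 [ 0.521 -0.02   0.   ]
slot_a [313. 224.] 0.91 [ 0.449 -0.047  0.016]
slot_a [336. 218.] 0.91 [ 0.513 -0.066  0.016]
slot_a [328. 197.] 0.86 [0.54  0.011 0.016]
slot_a [302. 208.] 0.78 [0.456 0.015 0.016]
slot_a [374. 302.] 0.4 [ 0.442 -0.316  0.016]
wrist [309.7, 309.7, 317.9, 204.9] [0.364 0.572 0.384]
box_1 [502.  37.] 0.61 [0.375 0.278 0.   ]
```

View pics/scene0.png

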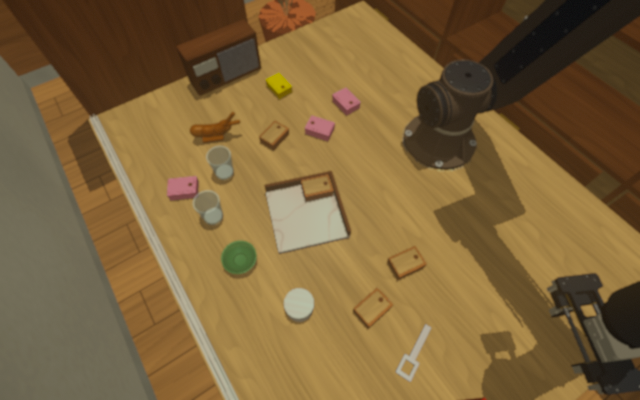

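View pics/side0.png

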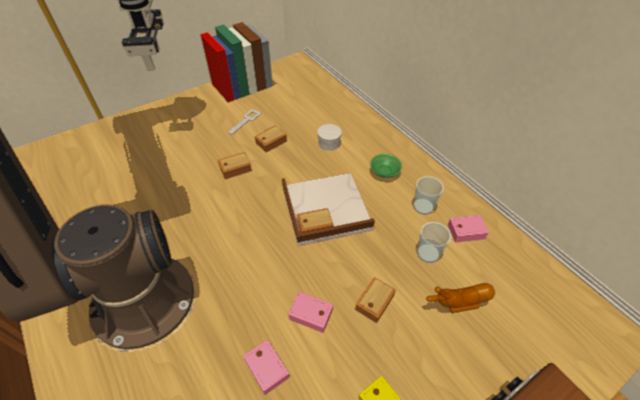

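Wooden boxes lie in the scene image at (406,263), (373,308) and (274,135), with box_laid at (317,187). The look-alikes are pink at (320,128), (346,100) and (182,187), and yellow at (278,84). The slab is at (307,213), with its walls on the robot side and the -y side. Next I'll fit poses from the masks.

```bash
cat >> h.py <<'E'
from scipy.optimize import minimize
def proj(f,X,fish=False):
    c=X@np.array(f['R']).T+np.array(f['t'])
    if fish:
        rr=np.linalg.norm(c[:,:2],axis=1);x=c[:,:2]/rr[:,None]*np.arctan2(rr,c[:,2])[:,None]
    else: x=c[:,:2]/c[:,2:]
    return x*[f['fx'],f['fy']]+[f['cx'],f['cy']]
def cuboid(p,dims,z0):
    l,w,h=dims;x,y,a=p;s=np.array([[i,j] for i in(-1,1) for j in(-1,1)])*[l/2,w/2]
    s=s@np.array([[np.cos(a),np.sin(a)],[-np.sin(a),np.cos(a)]])+[x,y]
    return np.vstack([np.c_[s,np.full(4,z)] for z in(z0,z0+h)])
def render(f,X,fish):
    q=cv2.convexHull(proj(f,X,fish).astype(np.float32)).reshape(-1,2)
    m=np.zeros((400*4,640*4),np.uint8);cv2.fillConvexPoly(m,np.round((q*4+2)*16).astype(np.int32),255,shift=4)
    return cv2.resize(m,(640,400),interpolation=cv2.INTER_AREA)/255.
def fit(views,p0,dims=(.086,.06,.032),z0=0.):
    "views: list of (frame,mask,fish)"
    def c(p): return sum(np.abs(render(f,cuboid(p,dims,z0),k)-m).sum()/m.sum() for f,m,k in views)
    best=None
    for a in np.radians(range(0,180,30)) if len(p0)==2 else [p0[2]]:
        r=minimize(c,[*p0[:2],a],method='Nelder-Mead',options=dict(initial_simplex=np.array([*p0[:2],a])+np.array([[0,0,0],[.01,0,0],[0,.01,0],[0,0,.25]]),xatol=1e-4,fatol=1e-4))
        if best is None or r.fun<best.fun: best=r
    return best.x,best.fun/len(views)
E
python3 - <<'E'
from h import *
F={c:grab_frame(c) for c in("scene","side")}
M={c:regions_of(c,"box_1") for c in F}
for c in F: print(c,[(r['bbox'],round(r['p'],2)) for r in M[c]])
def pick(c,uv): 
    for r in M[c]:
        b=r['bbox']
        if b[0]<uv[0]<b[2] and b[1]<uv[1]<b[3]: return r['pixels'].astype(float)
for n,g,z in(("near",(.373,.272),0),("far",(.53,.312),0),("right",(.452,-.311),0),("laid",(.448,-.055),.016)):
    V=[]
    for c in F:
        m=pick(c,proj(F[c],np.array([[*g,z+.016]]))[0])
        if m is not None: V.append((F[c],m,False))
    for v in [V]+[[v] for v in V]:
        p,e=fit(v,g,z0=z);print(n,len(v),np.round(p[:2],4),round(np.degrees(p[2])%180,1),round(e,3))
T=[(F[c],regions_of(c,"tray")[0]['pixels'].astype(float)) for c in F]
for f,m in T:
    q,_=None,None
    cs,_=cv2.findContours(m.astype(np.uint8),cv2.RETR_EXTERNAL,cv2.CHAIN_APPROX_NONE);print('area',m.sum())
# tray: marble + walls as union of hulls
def rt(f,p):
    x,y,a=p;R=np.array([[np.cos(a),-np.sin(a)],[np.sin(a),np.cos(a)]])
    o=np.zeros((400,640))
    for cx,cy,l,w,h in((0,0,.21,.21,.016),(-.1,0,.01,.21,.046),(0,-.1,.21,.01,.046)):
        o=np.maximum(o,render(f,cuboid([*(R@[cx,cy]+[x,y]),a],(l,w,h),0.),False))
    return o
for v in (T,T[:1],T[1:]):
    c=lambda p:sum(np.abs(rt(f,p)-np.maximum(m,0)).sum()/m.sum() for f,m in v)
    r=minimize(c,[.517,-.018,-.3],method='Nelder-Mead',options=dict(initial_simplex=np.array([.517,-.018,-.3])+np.array([[0,0,0],[.01,0,0],[0,.01,0],[0,0,.15]]),xatol=1e-4,fatol=1e-4))
    print('tray',np.round(r.x[:2],4),round(np.degrees(r.x[2]),2),round(r.fun/len(v),3))
E
```

```text
scene [([388.5, 246.0, 426.5, 283.6], 0.91), ([352.2, 290.0, 390.7, 330.9], 0.91), ([260.0, 120.2, 287.9, 149.7], 0.85)]
side [([352.3, 278.1, 394.7, 320.6], 0.97), ([253.0, 129.4, 289.9, 152.8], 0.87), ([216.1, 154.6, 252.4, 180.6], 0.61), ([412.4, 174.3, 442.6, 216.2], 0.38)]
near 2 [0.3764 0.2721] 170.3 0.084
near 1 [0.3778 0.2708] 170.8 0.055
near 1 [0.3751 0.2737] 170.2 0.071
far 2 [0.5283 0.3172] 6.0 0.067
far 1 [0.5293 0.3169] 6.4 0.04
far 1 [0.5271 0.319 ] 6.2 0.059
right 2 [ 0.4512 -0.3121] 21.7 0.058
right 1 [ 0.4521 -0.3134] 22.8 0.054
right 1 [ 0.4504 -0.3119] 20.9 0.038
laid 0 [ 0.448 -0.055] 0.0 nan
area 4508.0
area 3988.0
tray [ 0.5185 -0.0128] -19.48 0.186
tray [ 0.5192 -0.0144] -19.23 0.165
tray [ 0.518  -0.0109] -20.09 0.191h.py:35: RuntimeWarning: invalid value encountered in scalar divide
  return best.x,best.fun/len(views)
```

```bash
python3 -m inch '1 22.3 -28.4 -6 0 0 33;1 22.3 -28.4 -6 0 0 33;1 22.3 -28.4 -6 0 0 33;1 22.3 -28.4 -6 0 0 33;1 22.3 -28.4 -6 0 0 33;1 22.3 -28.4 -6 0 0 33;1 22.3 -28.4 -8 0 0 33;1 22.3 -28.4 -8 0 0 33'
python3 - <<'E'
from h import *
s=telemetry.get_state();print(s['t'],np.round(s['eef_pos'],4),np.degrees(s['ee_rot']).round(1))
f=grab_frame("wrist");save("pics/w1.png",f['pixels'])
for r in regions_of("wrist","box_1"):
    b=np.array(r['bbox']);c=at(f,(b[:2]+b[2:])/2,.02,True)
    if np.linalg.norm(c[:2])<1: p,e=fit([(f,r['pixels'].astype(float),True)],c[:2]);print(b.round(),round(r['p'],2),p[:2].round(4),round(np.degrees(p[2])%180,1),round(e,3))
f=grab_frame("scene")
for n in("tumbler_1","tin","ashtray","glass_fish","opener"):
    for r in pinpoint("scene",n): print(n,round(r['p'],2),at(f,r['location'],0).round(3))
E
```

```text
t: 1.9
eef_pos: [0.5282, 0.3164, 0.1155]
ee_rot: [3.139, -0.002, -1.466]
force: [-0.2, 1.3, 0.6]
width: 0.0877
1.9 [0.5282 0.3164 0.1155] [ 1.799e+02 -1.000e-01 -8.400e+01]
[322. 290. 377. 309.] 0.9 [0.378  0.2653] 7.5 4.877
[280. 151. 350. 245.] 0.84 [0.526  0.3188] 6.0 0.026
[631. 258. 639. 304.] 0.52 [ 0.451  -0.3123] 18.1 0.072
[144. 140. 202. 250.] 0.43 [0.5172 0.4801] 21.6 1.924
tumbler_1 0.85 [ 0.646 -0.299  0.   ]
tumbler_1 0.66 [ 0.751 -0.168  0.   ]
tin 0.97 [0.692 0.213 0.   ]
tin 0.5 [ 0.516 -0.076  0.   ]
ashtray 0.64 [0.741 0.006 0.   ]
ashtray 0.38 [0.456 0.019 0.   ]
glass_fish 0.61 [ 0.62  -0.416  0.   ]
opener 0.7 [0.495 0.457 0.   ]
```

View pics/w1.png

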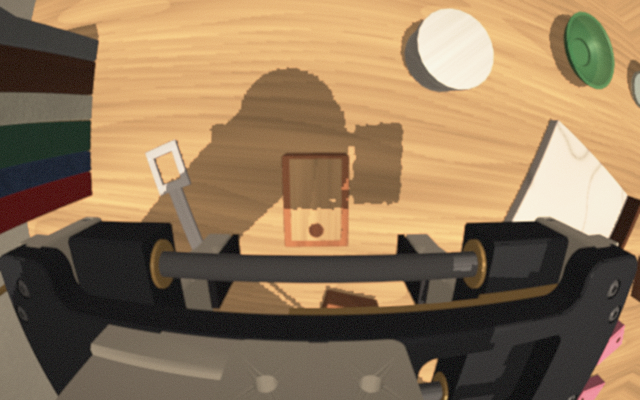

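```bash
python3 -m inch '1 -0.1 0.2 -6 0 0 0;1 -0.1 0.2 -11.1 0 0 0;1 -0.1 0.2 -11.1 0 0 0;0.5 -0.1 0.2 -11.1 0 0 0;0.5 -0.1 0.2 -11.1 0 0 0;0.5 -0.1 0.2 -11.1 0 0 0;0.5 -0.1 0.2 -11.1 0 0 0' 25
```

```text
t: 3.18
eef_pos: [0.5278, 0.3209, 0.0075]
ee_rot: [-3.14, 0.002, -1.464]
force: [-0.0, 0.0, -0.1]
width: 0.0531
```

The wrist picture shows the wooden box at (316,200), between the fingers. The measured width of 53 mm is less than the box's 60 mm, so I'll check.

```bash
python3 -m inch '0.5 0 0 0 0 0 0;0.5 0 0 0 0 0 0'
python3 - <<'E'
from h import *
f=grab_frame("scene");g=grab_frame("wrist")
a=cv2.resize(f['pixels'][240:360,280:440],(640,480));b=cv2.resize(g['pixels'][100:300,160:480],None,fx=1,fy=1)
save("pics/g1.png",np.vstack([a[:380],cv2.resize(b,(640,220))]))
E
```

```text
t: 3.42
eef_pos: [0.5279, 0.321, 0.0077]
ee_rot: [-3.139, 0.002, -1.464]
force: [-0.4, -0.7, 0.5]
width: 0.044
```

View pics/g1.png

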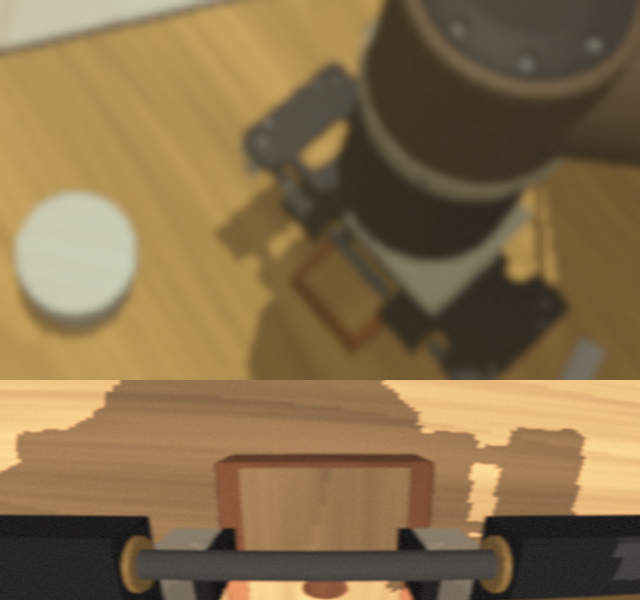

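Run:
```python
from h import *
F={c:grab_frame(c) for c in("scene","side","wrist")}
for c in F:
    k=c=="wrist"
    for r in regions_of(c,"box_1"):
        b=np.array(r['bbox']);q=at(F[c],(b[:2]+b[2:])/2,.016,k)
        if np.linalg.norm(q[:2]-[.53,.32])<.1: p,e=fit([(F[c],r['pixels'].astype(float),k)],q[:2]);print(c,b.round(),p[:2].round(4),round(np.degrees(p[2])%180,1),round(e,3))
    print(c,proj(F[c],np.array([[.528,.321,.008],[.528,.343,.008],[.528,.299,.008]]),k).round())
f=F["side"];save("pics/s2.png",f['pixels'][80:200,200:360],5)
```

```text
scene [356. 304. 377. 329.] [0.5354 0.3081] 29.2 1.918
scene [[373. 310.]
 [378. 317.]
 [367. 302.]]
side [254. 131. 289. 154.] [0.5282 0.3203] 3.3 0.482
side [[271. 140.]
 [268. 136.]
 [274. 144.]]
wrist [264. 166. 377. 309.] [0.5254 0.3188] 6.1 0.375
wrist [[318. 231.]
 [284. 227.]
 [352. 234.]]
```

View pics/s2.png

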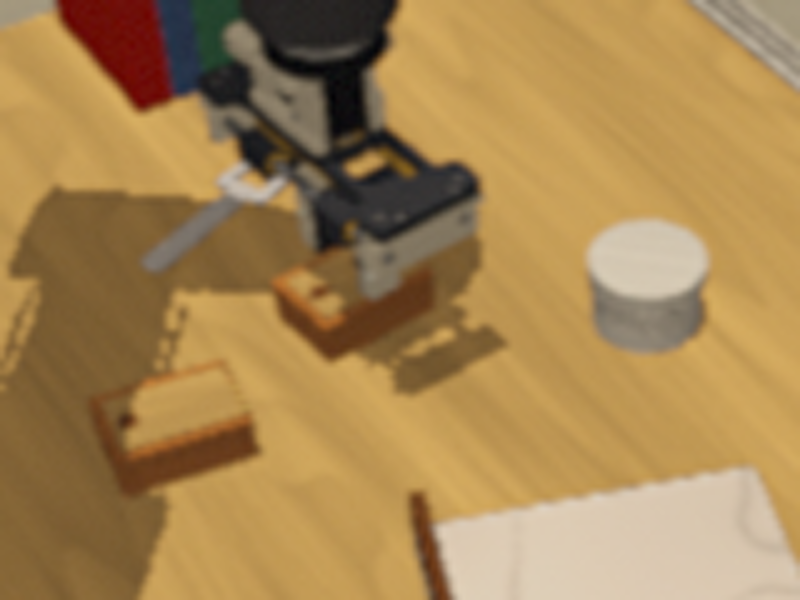

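```bash
python3 -m inch '0 0 0 0 0 0 0;0 0 0 0 0 0 0;0 0 0 0 0 0 0' 25
python3 - <<'E'
from h import *
s=telemetry.get_state();print(s['width'],s['force'],s['moment'])
f=grab_frame("side");save("pics/s3.png",f['pixels'][110:170,230:310],8)
E
```

```text
t: 4.2
eef_pos: [0.5278, 0.3209, 0.0074]
ee_rot: [-3.14, 0.002, -1.464]
force: [1.0, -0.1, -0.5]
width: 0.0196
0.01955034940784523 [ 1.00332815 -0.06393629 -0.46939607] [-0.0450657   0.07062853  0.02950295]
```

View pics/s3.png

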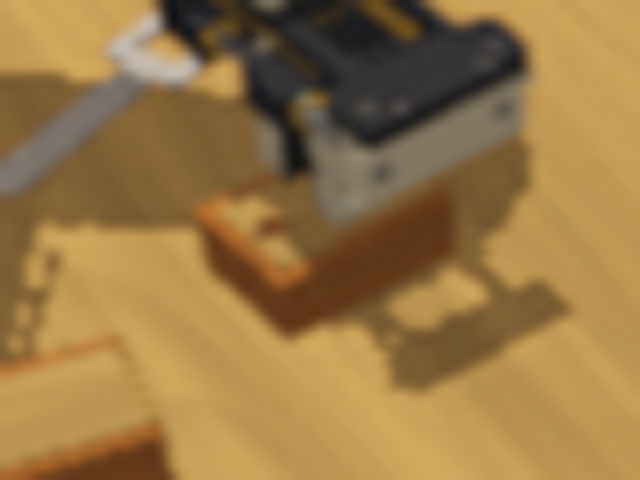

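The fingers seem to be closing above the box, although TCP z reads 7 mm. I'll probe gently to find the true tip height.

```bash
python3 -m inch '0 0 0 0 0 0 0;0 0 0 0 0 0 0;0 0 0 -0.3 0 0 0;0 0 0 -0.3 0 0 0'
python3 - <<'E'
from h import *
F={c:grab_frame(c) for c in("scene","side")}
a=cv2.resize(F['scene']['pixels'][270:350,330:430],(800,640))[100:400];b=cv2.resize(F['side']['pixels'][110:170,230:310],(800,600))[120:420]
for c in F: print(c,proj(F[c],np.array([[.528,.321,z] for z in(.005,.02,.035)])).round(1).tolist())
save("pics/p4.png",np.vstack([a,b]))
E
```

```text
t: 4.75
eef_pos: [0.5276, 0.3207, 0.0041]
ee_rot: [-3.14, 0.001, -1.464]
force: [-0.4, -0.2, -0.3]
width: 0.0003
scene [[372.4, 309.8], [373.1, 308.4], [373.9, 307.0]]
side [[271.1, 140.6], [270.7, 137.1], [270.3, 133.5]]
```

View pics/p4.png

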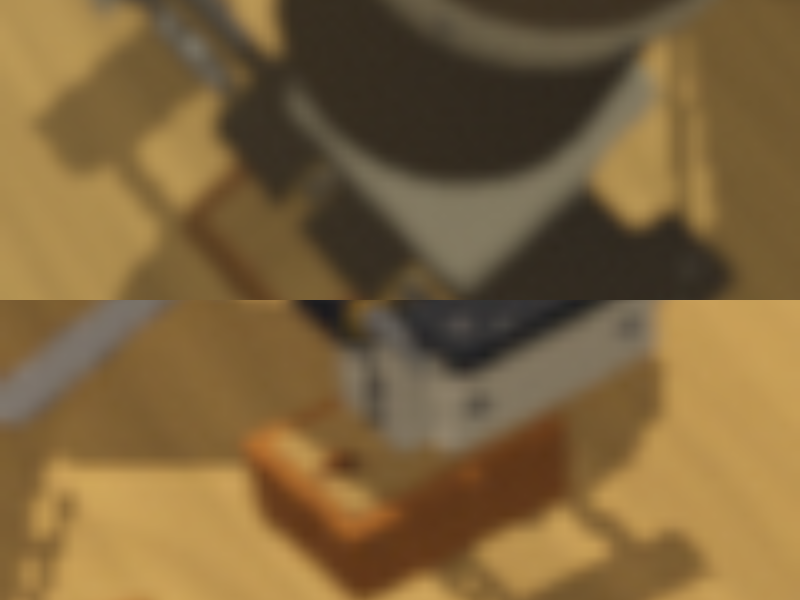

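```bash
python3 -m inch '0 0 0 5 0 0 0;0 0 0 6 0 0 0;0 0 0 6 0 0 0'
python3 - <<'E'
from h import *
s=telemetry.get_state();e=s['eef_pos'];print(e,s['force'],s['width'])
out=[]
for c in("side","scene"):
    f=grab_frame(c);u=proj(f,np.array([e,e+[0,0,.03]]));print(c,u.round(1).tolist())
    x,y=u[0].astype(int);im=cv2.resize(f['pixels'][y-30:y+30,x-50:x+50],None,fx=8,fy=8,interpolation=cv2.INTER_CUBIC)[90:390]
    for k,col in((0,(255,0,0)),(1,(0,255,0))):
        p=((u[k]-[x-50,y-30]+.5)*8-[0,90]).astype(int);cv2.circle(im,tuple(map(int,p)),4,col,-1)
    out.append(im)
    k=False
    for r in regions_of(c,"box_1"):
        b=np.array(r['bbox']);q=at(f,(b[:2]+b[2:])/2,.016)
        if np.linalg.norm(q[:2]-[.53,.32])<.1: p,er=fit([(f,r['pixels'].astype(float),k)],q[:2]);print(p[:2].round(4),round(np.degrees(p[2])%180,1),round(er,3))
save("pics/p5.png",np.vstack(out))
E
```

```text
t: 5.22
eef_pos: [0.5281, 0.3213, 0.0653]
ee_rot: [-3.138, 0.003, -1.464]
force: [-0.9, -0.5, -0.6]
width: 0.0005
[0.52813001 0.32130821 0.06525937] [-0.92012041 -0.5221942  -0.60051907] 0.0005243299735901176
side [[269.4, 126.0], [268.5, 118.4]]
[0.527  0.3212] 5.8 0.063
scene [[375.5, 304.1], [377.2, 300.9]]
[0.531  0.3165] 9.5 1.014
```

View pics/p5.png

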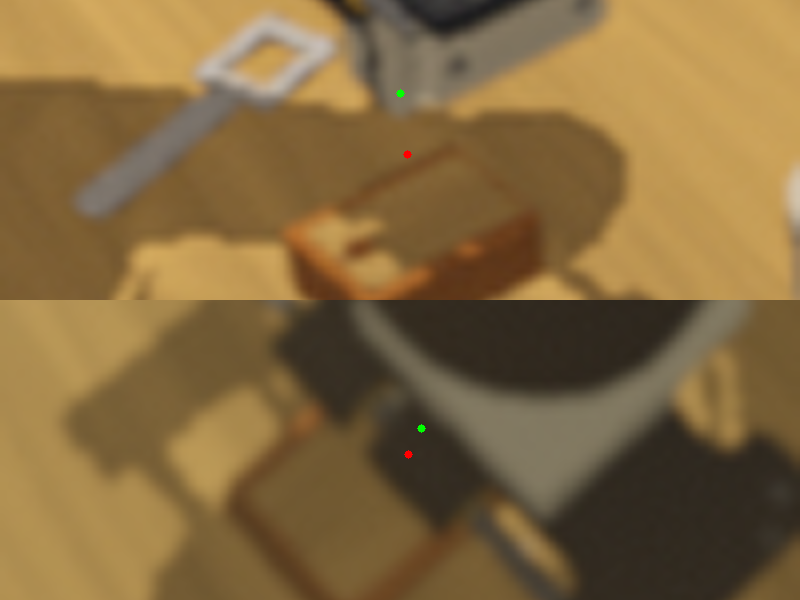

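The real tip shows about 25 mm above the reported TCP (it should sit at the red dot at (407,154), but the finger ends near row 110). I'll do a touch test on the box's top, which is known to be 32 mm high.

```bash
python3 -m inch '0 0 0 -6 0 0 0;0 0 0 -6.1 0 0 0;0 0 0 -6.3 0 0 0;0 0 0 -6.3 0 0 0';python3 -m inch '0 0 0 -0.15 0 0 0;0 0 0 -0.3 0 0 0;0 0 0 -0.3 0 0 0'
```

```text
t: 5.92
eef_pos: [0.5294, 0.3224, 0.0025]
ee_rot: [-3.137, 0.003, -1.462]
force: [-1.0, 1.4, 18.9]
width: 0.0005
t: 6.3
eef_pos: [0.5295, 0.3225, 0.0024]
ee_rot: [-3.136, 0.003, -1.461]
force: [-10.5, -2.9, 31.3]
width: 0.0006
```

Contact comes at a reported z of 2.6 mm on the 32 mm box top, so the true tip z is the reported z plus about 29.5 mm. I'll re-grasp using that correction.

```bash
python3 -m inch '0.9 -0.2 -0.1 2 0 0 0;0.9 -0.2 -0.1 2 0 0 0;0.9 -0.2 -0.1 2 0 0 0;0.9 -0.2 -0.1 2 0 0 0;0.9 -0.2 -0.1 2 0 0 0;0.9 -0.2 -0.1 2 0 0 0;0.9 -0.2 -0.1 2 0 0 0;0.9 -0.2 -0.1 2 0 0 0;0.9 -0.2 -0.1 2 0 0 0;0.9 -0.2 -0.1 2 0 0 0;0.9 -0.2 -0.1 -2.5 0 0 0;0.9 -0.2 -0.1 -2.5 0 0 0'; python3 -m inch '0.5 0 0 0 0 0 0;0.5 0 0 0 0 0 0;0.5 0 0 0 0 0 0;0.5 0 0 0 0 0 0' 25
```

```text
t: 7.8
eef_pos: [0.5255, 0.3194, -0.0252]
ee_rot: [-3.141, -0.001, -1.461]
force: [0.2, 0.2, 0.5]
width: 0.0787
t: 8.3
eef_pos: [0.526, 0.3199, -0.024]
ee_rot: [-3.139, -0.0, -1.461]
force: [-1.9, -1.0, 6.2]
width: 0.0601
```

Gripped at 60.1 mm. I'll lift, then refine the slab pose with the box masked out.

```bash
python3 -m inch '0.5 0 0 6 0 0 0;0.5 0 0 9 0 0 0;0.5 2 -12 9 0 0 32;0.5 2 -12 9 0 0 32;0.5 2 -12 9 0 0 32'
cat >> h.py <<'E'
def trayfit(V,p0,laid=None):
    def parts(p,L):
        x,y,a=p;R=np.array([[np.cos(a),-np.sin(a)],[np.sin(a),np.cos(a)]])
        return [cuboid([*(R@[cx,cy]+[x,y]),a],(l,w,h),z) for cx,cy,l,w,h,z in L]
    P=((0,0,.21,.21,.016,0),(-.1,0,.01,.21,.046,0),(0,-.1,.21,.01,.046,0)); B=((-.045,-.06,.104,.078,.036,.016),)
    def c(p):
        s=0
        for f,m,k in V:
            o=np.zeros((400,640))
            for X in parts(p,P): o=np.maximum(o,render(f,X,k))
            ig=np.zeros((400,640))
            for X in parts(p0,B): ig=np.maximum(ig,render(f,X,k))
            s+=(np.abs(o-m)*(ig<.01)).sum()/m.sum()
        return s
    p0=np.array(p0);r=minimize(c,p0,method='Nelder-Mead',options=dict(initial_simplex=p0+np.array([[0,0,0],[.008,0,0],[0,.008,0],[0,0,.1]]),xatol=1e-4,fatol=1e-4))
    return r.x,r.fun/len(V)
E
python3 - <<'E'
from h import *
s=telemetry.get_state();print(s['eef_pos'],s['width'])
V=[]
for c in("scene","side","wrist"):
    f=grab_frame(c);r=regions_of(c,"tray")
    if c=="wrist": save("pics/w6.png",f['pixels'])
    if r and r[0]['p']>.4: 
        V.append((f,r[0]['pixels'].astype(float),c=="wrist"));p,e=trayfit(V[-1:],[.518,-.013,-.34]);print(c,r[0]['bbox'],p[:2].round(4),np.degrees(p[2]).round(2),round(e,3))
p,e=trayfit(V[:2],[.518,-.013,-.34]);print(p[:2].round(4),np.degrees(p[2]).round(2),round(e,3))
E
```

```text
t: 8.93
eef_pos: [0.5457, 0.1963, 0.0662]
ee_rot: [-3.14, -0.0, -0.9]
force: [0.3, 0.8, -2.2]
width: 0.0597
[0.54567958 0.19633954 0.066207  ] 0.059720156694071276
scene [265.6, 174.6, 326.7, 254.8] [ 0.521  -0.0152] -18.53 0.541
side [283.0, 177.2, 376.4, 243.9] [ 0.5177 -0.0105] -19.53 0.039
wrist [380.9, 218.5, 515.3, 396.2] [ 0.4247 -0.5837] 152.41 0.872
[ 0.5189 -0.0126] -19.73 0.301
```

```bash
python3 -m inch '0.5 0.25 -26.75 0 0 0 32;0.5 0.25 -26.75 0 0 0 32;0.5 0.25 -26.75 0 0 0 32;0.5 0.25 -26.75 0 0 0 32;0.5 0.25 -26.75 0 0 0 32;0.5 0.25 -26.75 0 0 0 32;0.5 0.25 -26.75 -4 0 0 32;0.5 0.25 -26.75 -6 0 0 32;0.5 0.25 -26.75 -6 0 0 32'
python3 - <<'E'
from h import *
s=telemetry.get_state();print(np.degrees(s['ee_rot']))
f=grab_frame("wrist");g=grab_frame("side")
im=np.vstack([cv2.resize(f['pixels'],(480,300)),cv2.resize(g['pixels'][150:270,240:432],(480,300))]);save("pics/w7.png",im)
E
```

```text
t: 10.35
eef_pos: [0.5474, -0.0661, 0.0045]
ee_rot: [-3.141, 0.003, -0.346]
force: [0.2, 0.1, -1.1]
width: 0.0599
[-1.79963434e+02  1.49647850e-01 -1.98524117e+01]
```

View pics/w7.png

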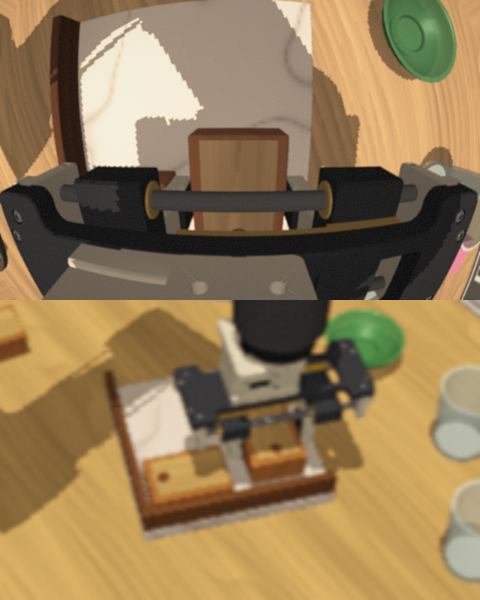

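The box hangs parallel over the slab, with the left finger between it and the laid box (side panel near (235,465)). I'll lower and release.

```bash
python3 -m inch '0.5 0 -0.4 -0.8 0 0 0;0.5 0 -0.4 -1.15 0 0 0;0.5 0 -0.4 -1.15 0 0 0;0.78 0 -0.4 -1.15 0 0 0;0.78 0 -0.4 -1.15 0 0 0;0.78 0 -0.4 -1.15 0 0 0'; python3 -c "
from h import *
s=telemetry.get_state();print(s['q'].round(2),s['eef_pos'])"
```

```text
t: 11.2
eef_pos: [0.5493, -0.0701, -0.0048]
ee_rot: [-3.139, -0.001, -0.346]
force: [-0.1, 0.1, -0.0]
width: 0.0684
[ 0.23  0.38 -0.5  -0.   -0.7   2.57] [ 0.54932899 -0.07006585 -0.00481964]
```

```bash
python3 -m inch '0.78 0 0 4 0 0 0;0.2 4.24 -1.5 4 0 0 -90;0.2 4.24 -1.5 4 0 0 -90;0.2 4.24 -1.5 4 0 0 -90;0.2 4.24 -1.5 4 0 0 -90;0.2 4.24 -1.5 4 0 0 -90;0.2 4.24 -1.5 4 0 0 -90;0.2 4.24 -1.5 4 0 0 -90;0.2 4.24 -1.5 4 0 0 -90;0.2 4.24 -1.5 4 0 0 -90;0.2 4.24 -1.5 4 0 0 -90'; python3 -m inch '0.2 0 0 -3.9 0 0 0;0.2 0 0 -3.9 0 0 0;0.2 0 0 -3.9 0 0 0'
```

```text
t: 12.58
eef_pos: [0.5917, -0.0851, 0.0352]
ee_rot: [-3.139, -0.001, -1.916]
force: [-0.7, 0.2, -0.3]
width: 0.0178
t: 12.95
eef_pos: [0.5922, -0.0851, -0.003]
ee_rot: [-3.139, -0.001, -1.915]
force: [0.9, -0.6, 0.4]
width: 0.0175
```

```bash
cat >> h.py <<'E'
T0=np.array([.5177,-.0105]);TA=np.radians(-19.5);EX=np.array([np.cos(TA),np.sin(TA)]);EY=np.array([-EX[1],EX[0]])
def st():
    s=telemetry.get_state();d=s['eef_pos'][:2]-T0;F=s['force']
    print('t',round(s['t'],2),'tray xy mm',(1e3*d@EX).round(1),(1e3*d@EY).round(1),'z',(1e3*s['eef_pos'][2]).round(1),'yaw-TA',np.degrees(s['ee_rot'][2]-TA).round(1),'F',(F[:2]@EX).round(1),(F[:2]@EY).round(1),F[2].round(1),'w',s['width'].round(4))
def boxes(*cs):
    for c in cs:
        f=grab_frame(c)
        for r in regions_of(c,"box_1"):
            b=np.array(r['bbox']);q=at(f,(b[:2]+b[2:])/2,.032)[:2]-T0;z=.016 if max(abs(q@EX),abs(q@EY))<.12 else 0
            p,e=fit([(f,r['pixels'].astype(float),c=='wrist')],q+T0,z0=z)
            d=(p[:2]-T0)*1e3;print(c,z,'world',p[:2].round(4),'tray',(d@EX).round(1),(d@EY).round(1),'ang',np.degrees((p[2]-TA)%np.pi).round(1),'err',round(e,3),round(r['p'],2))
E
python3 -c "
from h import *
st()"
```

```text
Traceback (most recent call last):
  File "h.py", line 55, in st
    print('t',round(s['t'],2),'tray xy mm',(1e3*d@EX).round(1),(1e3*d@EY).round(1),'z',(1e3*s['eef_pos'][2]).round(1),'yaw-TA',np.degrees(s['ee_rot'][2]-TA).round(1),'F',(F[:2]@EX).round(1),(F[:2]@EY).round(1),F[2].round(1),'w',s['width'].round(4))
                                                                                                                                                                                                                                    ^^^^^^^^^^^^^^^^
AttributeError: 'float' object has no attribute 'round'
```

```bash
sed -i "s/s\['width'\].round(4)/round(float(s['width']),4)/" h.py; python3 -m inch '0.2 -0.57 0.2 0 0 0 0;0.2 -1.13 0.4 0 0 0 0;0.2 -1.7 0.6 0 0 0 0;0.2 -2.26 0.8 0 0 0 0;0.2 -2.83 1.0 0 0 0 0;0.2 -2.83 1 0 0 0 0' >/dev/null; python3 -c "
from h import *
st()
boxes('side')"
```

```text
t 13.7 tray xy mm 64.5 -45.5 z -3.0 yaw-TA -90.2 F 1.3 1.1 0.5 w 0.0176
side 0.016 world [ 0.527  -0.0498] tray 21.9 -34.0 ang 81.1 err 0.448 0.97
side 0 world [ 0.4512 -0.3111] tray 37.7 -305.5 ang 40.7 err 0.033 0.91
side 0 world [0.3761 0.2745] tray -228.6 221.4 ang 8.6 err 0.087 0.82
```

```bash
S="from h import *;st()"; python3 -m inch '0.2 -0.09 0.03 0 0 0 0;0.2 -0.19 0.07 0 0 0 0;0.2 -0.19 0.07 0 0 0 0'>/dev/null; python3 -c "$S"; python3 -m inch '0.2 -0.09 0.03 0 0 0 0;0.2 -0.14 0.05 0 0 0 0;0.2 -0.14 0.05 0 0 0 0'>/dev/null; python3 -c "$S"
```

```text
t 14.18 tray xy mm 62.6 -45.6 z -3.3 yaw-TA -90.2 F 2.5 -0.6 1.0 w 0.0178
t 14.55 tray xy mm 62.2 -45.2 z -3.0 yaw-TA -90.2 F 6.4 -0.4 -1.2 w 0.0178
```

Snug in x: the stall force was 6.4 N with the tip 1.7 mm from the prediction. Next is the near box, for slot d.

```bash
python3 -m inch '0.2 0.4 -0.1 0 0 0 0;0.9 0.4 -0.1 6 0 0 0;0.9 -18.5 34.7 8 0 0 10;0.9 -18.5 34.7 8 0 0 10;0.9 -18.5 34.7 8 0 0 10;0.9 -18.5 34.7 8 0 0 10;0.9 -18.5 34.7 8 0 0 10;0.9 -18.5 34.7 8 0 0 10;0.9 -18.5 34.7 8 0 0 10;0.9 -18.5 34.7 8 0 0 10;0.9 -18.5 34.7 6 0 0 10'; python3 -c "
from h import *
boxes('side','scene')
f=grab_frame('wrist')
for r in regions_of('wrist','box_1'):
    b=np.array(r['bbox']);q=at(f,(b[:2]+b[2:])/2,.032,True)[:2]
    if abs(q-[.376,.274]).max()<.06: p,e=fit([(f,r['pixels'].astype(float),True)],q);print('wrist',p[:2].round(4),np.degrees(p[2])%180,e)"
```

```text
t: 15.92
eef_pos: [0.3764, 0.2732, 0.0574]
ee_rot: [-3.137, 0.0, -1.739]
force: [1.2, 0.2, 0.2]
width: 0.0788
side 0 world [0.3754 0.2731] tray -228.8 219.9 ang 11.0 err 0.1 0.73
side 0 world [ 0.4506 -0.311 ] tray 37.1 -305.6 ang 41.8 err 0.051 0.66
scene 0 world [ 0.4518 -0.3139] tray 39.1 -308.0 ang 45.1 err 0.108 0.97
scene 0.016 world [ 0.5349 -0.0647] tray 34.3 -45.3 ang 89.9 err 0.06 0.65
```

```bash
python3 -m inch '0.9 0 0 -5 0 0 0;0.9 0 0 -8.2 0 0 0;0.9 0 0 -8.2 0 0 0;0.5 0 0 -8.2 0 0 0;0.5 0 0 -8.2 0 0 0;0.5 0 0 -8.2 0 0 0;0.5 0 0 -8.2 0 0 0;0.5 0 0 -2 0 0 0;0.5 0 0 2 0 0 0;0.5 0 0 2 0 0 0' 25
python3 - <<'E'
from h import *
s=telemetry.get_state()
o=[]
for c in("scene","side"):
    f=grab_frame(c);u=proj(f,np.array([[.52,-.02,.03]]))[0].astype(int)
    # overlay expected: tray outline and boxes a,b
    im=f['pixels'];x0,y0=u-[60,45];cr=cv2.resize(im[y0:y0+90,x0:x0+120],None,fx=6,fy=6,interpolation=cv2.INTER_CUBIC)
    def W(x,y,z): return np.array([*(T0+x/1e3*EX+y/1e3*EY),z/1e3])
    def poly(P,col):
        q=((proj(f,np.array([W(*p) for p in P]))-[x0,y0]+.5)*6).astype(np.int32);cv2.polylines(cr,[q],True,col,1)
    poly([(-95,-95,16),(105,-95,16),(105,105,16),(-95,105,16)],(255,0,0))
    poly([(-7.3,-88,48),(52.7,-88,48),(52.7,-2,48),(-7.3,-2,48)],(0,0,255))
    poly([(-95,-95,48),(-9,-95,48),(-9,-35,48),(-95,-35,48)],(0,160,0))
    o.append(cr[120:420] if c=='scene' else cr[120:420])
save("pics/p8.png",np.vstack(o))
E
```

```text
t: 17.48
eef_pos: [0.3781, 0.2749, 0.0811]
ee_rot: [-3.135, 0.006, -1.74]
force: [0.7, -0.2, -2.8]
width: 0.0599
```

View pics/p8.png

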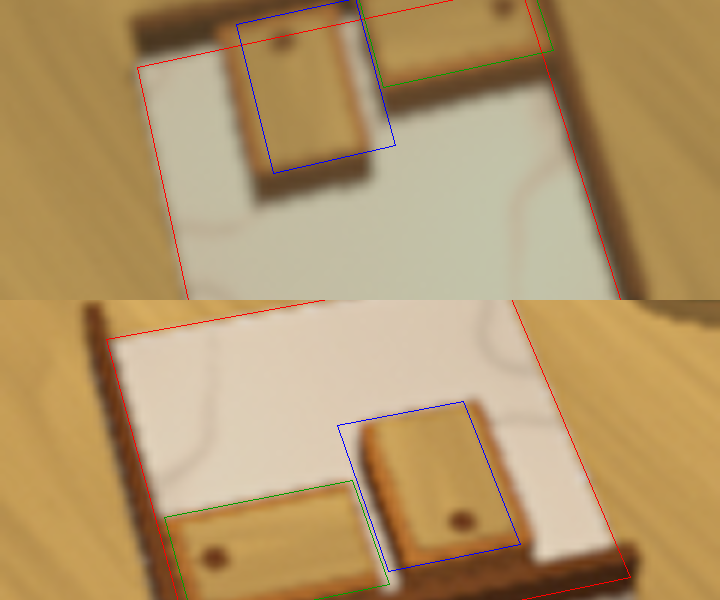

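The overlay shows the slab fit is good, but box b sits about 8 mm off in +x, with a gap to the laid box at (365,530) in the lower panel. I'll measure that with the view now clear.

Run:
```python
from h import *
F={c:grab_frame(c) for c in("scene","side")}
for n in("box_1","box_laid","slot_a"):
  for c in F:
    for r in regions_of(c,n):
        b=np.array(r['bbox']);q=at(F[c],(b[:2]+b[2:])/2,.035)[:2]-T0
        if max(abs(q@EX),abs(q@EY))<.13:
            p,e=fit([(F[c],r['pixels'].astype(float),False)],q+T0,z0=.016)
            d=(p[:2]-T0)*1e3;print(n,c,'tray',(d@EX).round(1),(d@EY).round(1),'ang',np.degrees((p[2]-TA)%np.pi).round(1),'err',round(e,3),round(r['p'],2),int(r['pixels'].sum()))
    if n=="slot_a":
      for r in pinpoint(c,n):
        d=(at(F[c],r['location'],.016)[:2]-T0)*1e3;print('pt',c,(d@EX).round(1),(d@EY).round(1),round(r['p'],2))
for c in F:
    r=regions_of(c,'tray')[0];p,e=trayfit([(F[c],r['pixels'].astype(float),False)],[*T0,TA]);print(c,p,np.degrees(p[2]),e)
# wood-coloured segmentation inside marble, side cam
f=F['side'];hsv=cv2.cvtColor(f['pixels'],cv2.COLOR_RGB2HSV)
for ty in(-80,-70,-60,-50,-45):
    xs=np.arange(-30,80,2.);X=np.array([[*(T0+x/1e3*EX+ty/1e3*EY),.048] for x in xs]);u=proj(f,X)
    S=[int(cv2.getRectSubPix(hsv[:,:,1],(1,1),tuple(map(float,q)))[0,0]) for q in u];print(ty,S)
```

```text
box_1 scene tray 35.0 -45.5 ang 88.7 err 0.106 0.57 588
box_1 side tray 33.5 -37.9 ang 88.7 err 0.153 0.94 693
box_1 side tray -59.0 23.5 ang 9.1 err 0.773 0.54 3493
box_laid scene tray -49.8 -64.1 ang 179.1 err 0.067 0.66 642
box_laid side tray -50.7 -51.2 ang 179.8 err 0.235 0.96 699
slot_a scene tray -23.0 71.8 ang 9.7 err 0.799 0.62 3880
pt scene 23.2 -54.4 0.97
pt scene 10.2 18.7 0.87
pt scene -61.0 6.3 0.81
pt scene -51.9 -71.6 0.69
pt scene -179.4 433.6 0.42
slot_a side tray -56.8 24.5 ang 11.0 err 0.767 0.82 3409
pt side 14.0 -54.4 0.98
pt side 14.1 23.4 0.74
pt side -64.8 5.4 0.73
pt side -55.2 -68.9 0.61
scene [ 0.51863343 -0.01402213 -0.34061108] -19.515577245089027 0.16713054602781258
side [ 0.51786718 -0.01085192 -0.34333427] -19.671604702002863 0.19367134251952212
-80 [144, 144, 144, 143, 143, 145, 147, 149, 145, 111, 79, 58, 56, 78, 129, 192, 193, 191, 187, 179, 168, 163, 161, 161, 160, 160, 160, 160, 160, 162, 165, 162, 163, 164, 164, 162, 162, 163, 163, 162, 162, 166, 176, 176, 156, 104, 70, 52, 47, 47, 46, 47, 47, 48, 48]
-70 [143, 142, 142, 143, 144, 144, 146, 148,
[... 321 characters left out ...]
5, 152, 144, 140, 142, 142, 142, 142, 142, 142, 143, 144, 146, 146, 145, 144, 144, 144, 145, 144, 144, 146, 150, 161, 165, 141, 96, 64, 48, 46, 46, 47, 48, 48, 49, 49]
-50 [142, 143, 143, 143, 142, 142, 144, 147, 146, 114, 83, 61, 62, 88, 137, 201, 198, 191, 182, 168, 154, 145, 142, 142, 142, 143, 144, 144, 144, 142, 144, 144, 144, 145, 145, 146, 146, 146, 145, 145, 145, 150, 160, 171, 151, 106, 67, 51, 48, 48, 48, 48, 48, 48, 48]
-45 [142, 143, 144, 144, 144, 144, 144, 147, 138, 114, 76, 62, 61, 79, 137, 180, 198, 192, 182, 169, 154, 145, 143, 142, 142, 143, 144, 144, 142, 143, 144, 144, 145, 145, 143, 144, 143, 144, 146, 145, 145, 148, 164, 166, 145, 95, 66, 51, 46, 48, 48, 49, 49, 49, 49]
```

```bash
python3 -m inch '0.5 11.36 -25.7 0 0 0 80;0.5 11.36 -25.7 0 0 0 80;0.5 11.36 -25.7 0 0 0 80;0.5 11.36 -25.7 0 0 0 80;0.5 11.36 -25.7 0 0 0 80;0.5 11.36 -25.7 0 0 0 80;0.5 11.36 -25.7 0 0 0 80;0.5 11.36 -25.7 0 0 0 80;0.5 11.36 -25.7 0 0 0 80;0.5 11.36 -25.7 -4 0 0 80;0.5 11.36 -25.7 -7 0 0 80;0.5 11.36 -25.7 -7 0 0 80'; python3 -c "
from h import *
st()"
```

```text
t: 19.68
eef_pos: [0.4885, 0.0149, 0.0055]
ee_rot: [-3.141, 0.002, -0.345]
force: [-0.5, -0.1, -1.2]
width: 0.0594
t 19.68 tray xy mm -36.0 14.2 z 5.5 yaw-TA -0.2 F -0.5 -0.3 -1.2 w 0.0594
```

```bash
python3 -m inch '0.5 0.32 0.31 0 0 0 0;0.5 0.32 0.31 -0.8 0 0 0;0.5 0.32 0.31 -1.25 0 0 0;0.5 0.32 0.31 -1.25 0 0 0;0.78 0.32 0.31 -1.25 0 0 0;0.78 0.32 0.31 -1.25 0 0 0;0.78 0.32 0.31 -1.25 0 0 0;0.78 0.32 0.31 3 0 0 0;0.78 0.32 0.31 3.5 0 0 0' >/dev/null; python3 -c "
from h import *
st()"
```

```text
t 20.8 tray xy mm -32.5 19.4 z 42.9 yaw-TA -0.2 F 0.2 1.1 -0.9 w 0.0685
```

```bash
python3 -m inch '0 5.42 -1.92 0 0 0 0;0 5.42 -1.92 0 0 0 0;0 5.42 -1.92 0 0 0 0;0 5.42 -1.92 0 0 0 0;0 5.42 -1.92 0 0 0 0;0 5.42 -1.92 0 0 0 0;0 5.42 -1.92 -2 0 0 0;0 5.42 -1.92 -4.8 0 0 0;0 5.42 -1.92 -4.8 0 0 0' >/dev/null; python3 -c "
from h import *
st()"; python3 -m inch '0 -0.57 0.2 0 0 0 0;0 -1.13 0.4 0 0 0 0;0 -1.7 0.6 0 0 0 0;0 -2.26 0.8 0 0 0 0;0 -2.83 1.0 0 0 0 0;0 -3.2 1.13 0 0 0 0;0 -3.2 1.13 0 0 0 0' >/dev/null; python3 -c "
from h import *
st()"
```

```text
t 21.93 tray xy mm 23.6 18.4 z -6.6 yaw-TA -0.2 F -0.4 0.0 0.2 w 0.0006
t 22.8 tray xy mm -10.1 18.9 z -6.1 yaw-TA -0.2 F 2.6 0.8 4.1 w 0.0004
```

```bash
S="from h import *;st()"; python3 -m inch '0 -0.09 0.03 0 0 0 0;0 -0.19 0.07 0 0 0 0;0 -0.19 0.07 0 0 0 0'>/dev/null; python3 -c "$S"; python3 -m inch '0 -0.09 0.03 0 0 0 0;0 -0.19 0.07 0 0 0 0;0 -0.19 0.07 0 0 0 0'>/dev/null; python3 -c "$S"; python3 -m inch '0 -0.09 0.03 0 0 0 0;0 -0.14 0.05 0 0 0 0;0 -0.14 0.05 0 0 0 0'>/dev/null; python3 -c "$S"
```

```text
t 23.18 tray xy mm -12.0 18.9 z -6.2 yaw-TA -0.2 F 2.8 0.6 4.1 w 0.0
t 23.55 tray xy mm -14.2 19.0 z -6.1 yaw-TA -0.2 F 3.3 0.5 3.5 w 0.0001
t 23.93 tray xy mm -15.8 18.9 z -6.2 yaw-TA -0.2 F 3.3 0.1 2.6 w 0.0002
```

```bash
S="from h import *;st()"; python3 -m inch '0 -0.09 0.03 0 0 0 0;0 -0.14 0.05 0 0 0 0;0 -0.14 0.05 0 0 0 0'>/dev/null; python3 -c "$S"; python3 -m inch '0 -0.09 0.03 0 0 0 0;0 -0.14 0.05 0 0 0 0;0 -0.14 0.05 0 0 0 0'>/dev/null; python3 -c "$S"; python3 -c "
from h import *
F={c:grab_frame(c) for c in('scene','side')}
for c in F:
    r=regions_of(c,'tray')[0];p,e=trayfit([(F[c],r['pixels'].astype(float),False)],[*T0,TA]);print(c,p,e)
f=F['side'];im=np.vstack([cv2.resize(f['pixels'][165:245,270:390],(720,480)) ]);save('pics/p9.png',im)
f=F['scene'];save('pics/p9b.png',f['pixels'])"
```

```text
t 24.3 tray xy mm -17.3 18.9 z -6.2 yaw-TA -0.2 F 2.9 -0.4 3.4 w 0.0006
t 24.68 tray xy mm -18.2 18.8 z -6.1 yaw-TA -0.2 F 7.0 -2.3 1.6 w 0.0002
scene [ 0.52096667 -0.0134479  -0.33781798] 0.5823874697874654
side [ 0.51699047 -0.01167951 -0.34649727] 0.9174731576736326
```

d stalls against the wall at 7 N, which implies the slab's true origin is about 3.7 mm toward -x in robot coordinates. Box a's observed end at -12.5 agrees with that. Next I'll push d toward -y from its end.

```bash
python3 -m inch '0 0.6 -0.2 0 0 0 0;0 0.6 -0.2 5 0 0 0;0 -2.35 8.6 5 0 0 0;0 -2.35 8.6 5 0 0 0;0 -2.35 8.6 5 0 0 0;0 -2.35 8.6 0 0 0 0;0 -2.35 8.6 0 0 0 0' >/dev/null; python3 -c "
from h import *
st();boxes('side')
F={c:grab_frame(c) for c in('scene','side')}
f=F['side'];save('pics/p9.png',cv2.resize(f['pixels'][165:245,270:390],(720,480)))"
```

```text
t 25.75 tray xy mm -71.4 88.6 z -9.0 yaw-TA -0.3 F -0.5 -0.4 -0.0 w 0.0004
side 0 world [ 0.451  -0.3122] tray 37.9 -306.6 ang 40.4 err 0.04 0.88
side 0.016 world [ 0.5346 -0.0585] tray 32.0 -39.6 ang 92.1 err 0.141 0.82
side 0.016 world [0.47   0.0397] tray -61.7 31.5 ang 90.1 err 0.213 0.79
side 0.016 world [0.5491 0.0267] tray 17.2 45.5 ang 9.2 err 0.762 0.21
```

View pics/p9.png

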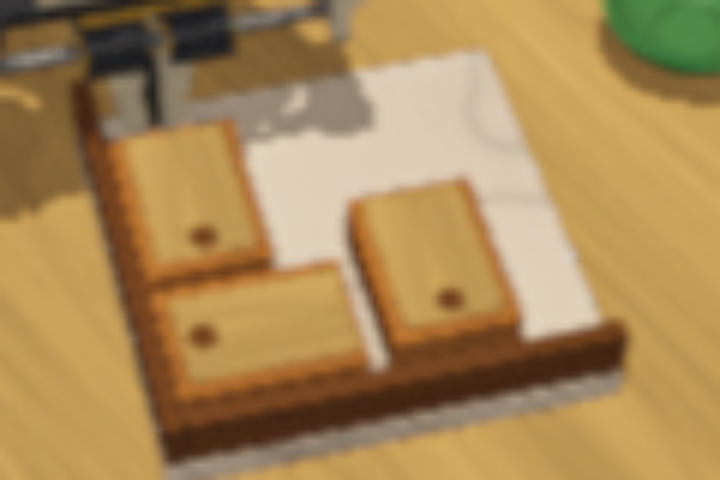

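The picture shows d along the left wall at (190,200), a at (265,325), and b at (440,265) still with a gap to a. The fingers stand behind d's end at (160,100).

```bash
S="from h import *;st()"; python3 -m inch '0 -0.17 -0.47 0.2 0 0 0;0 -0.33 -0.94 0.2 0 0 0;0 -0.5 -1.41 0.2 0 0 0;0 -0.67 -1.89 0.2 0 0 0;0 -0.74 -2.07 0.2 0 0 0;0 -0.74 -2.07 0.2 0 0 0'>/dev/null; python3 -c "$S"; python3 -m inch '0 -0.07 -0.19 0 0 0 0;0 -0.13 -0.38 0 0 0 0;0 -0.13 -0.38 0 0 0 0'>/dev/null; python3 -c "$S"
```

```text
t 26.7 tray xy mm -68.4 70.1 z -2.9 yaw-TA -0.2 F -0.5 -0.7 -0.4 w 0.0004
t 27.07 tray xy mm -68.3 66.0 z -2.9 yaw-TA -0.2 F 0.9 0.5 -0.5 w 0.0006
```

```bash
S="from h import *;st()"; python3 -m inch '0 -0.07 -0.19 0 0 0 0;0 -0.13 -0.38 0 0 0 0;0 -0.2 -0.57 0 0 0 0;0 -0.2 -0.57 0 0 0 0'>/dev/null; python3 -c "$S"; python3 -m inch '0 -0.03 -0.1 0 0 0 0;0 -0.07 -0.19 0 0 0 0;0 -0.07 -0.19 0 0 0 0'>/dev/null; python3 -c "$S"; python3 -m inch '0 -0.03 -0.1 0 0 0 0;0 -0.07 -0.19 0 0 0 0;0 -0.07 -0.19 0 0 0 0'>/dev/null; python3 -c "$S"
```

```text
t 27.57 tray xy mm -68.1 60.4 z -2.8 yaw-TA -0.2 F -1.2 4.3 -1.1 w 0.0004
t 27.95 tray xy mm -67.5 60.6 z -2.4 yaw-TA -0.2 F -5.2 10.8 -1.9 w -0.0001
t 28.32 tray xy mm -67.0 60.9 z -2.1 yaw-TA -0.2 F -4.8 10.5 0.2 w 0.0004
```

```bash
python3 -m inch '0 0.2 0.6 0 0 0 0;0 0.2 0.6 5 0 0 0;0 11.4 -15.4 5 0 0 0;0 11.4 -15.4 5 0 0 0;0 11.4 -15.4 5 0 0 0;0 11.4 -15.4 5 0 0 0;0 11.4 -15.4 0 0 0 0;0 11.4 -15.4 0 0 0 0' >/dev/null; python3 -c "
from h import *
st();boxes('side')"; python3 -m inch '0 -0.57 0.2 0 0 0 0;0 -1.13 0.4 0 0 0 0;0 -1.32 0.47 0 0 0 0;0 -1.32 0.47 0 0 0 0' >/dev/null; python3 -c "
from h import *
st()"
```

```text
t 29.32 tray xy mm 88.1 -48.0 z -5.4 yaw-TA -0.3 F -0.2 -1.6 0.3 w 0.0001
side 0 world [ 0.4502 -0.3119] tray 37.0 -306.6 ang 40.9 err 0.053 0.78
side 0.016 world [0.466  0.0332] tray -63.4 23.9 ang 86.8 err 0.316 0.62
side 0.016 world [ 0.5351 -0.0567] tray 31.8 -37.7 ang 89.0 err 0.558 0.61
side 0 world [ 0.6812 -0.2693] tray 240.5 -189.4 ang 38.7 err 0.21 0.23
t 29.93 tray xy mm 77.9 -45.7 z -0.7 yaw-TA -0.1 F 0.5 0.9 1.5 w 0.0006
```

```bash
S="from h import *;st()"; python3 -m inch '0 -0.19 0.07 -0.2 0 0 0;0 -0.38 0.13 -0.4 0 0 0;0 -0.57 0.2 -0.4 0 0 0;0 -0.57 0.2 -0.4 0 0 0'>/dev/null; python3 -c "$S"; python3 -m inch '0 -0.09 0.03 0 0 0 0;0 -0.19 0.07 0 0 0 0;0 -0.19 0.07 0 0 0 0'>/dev/null; python3 -c "$S"; python3 -m inch '0 -0.09 0.03 0 0 0 0;0 -0.14 0.05 0 0 0 0;0 -0.14 0.05 0 0 0 0'>/dev/null; python3 -c "$S"
```

```text
t 30.43 tray xy mm 74.4 -44.7 z -3.4 yaw-TA -0.1 F 5.4 0.2 7.2 w 0.0005
t 30.8 tray xy mm 72.5 -44.6 z -3.4 yaw-TA -0.1 F 2.9 0.0 3.4 w 0.0007
t 31.18 tray xy mm 71.0 -44.6 z -3.4 yaw-TA -0.1 F 3.2 0.1 2.0 w 0.0004
```

```bash
S="from h import *;st()"; python3 -m inch '0 -0.09 0.03 0 0 0 0;0 -0.19 0.07 0 0 0 0;0 -0.19 0.07 0 0 0 0'>/dev/null; python3 -c "$S"; python3 -m inch '0 -0.09 0.03 0 0 0 0;0 -0.14 0.05 0 0 0 0;0 -0.14 0.05 0 0 0 0'>/dev/null; python3 -c "$S"; python3 -m inch '0 -0.09 0.03 0 0 0 0;0 -0.14 0.05 0 0 0 0;0 -0.14 0.05 0 0 0 0'>/dev/null; python3 -c "$S"
```

```text
t 31.55 tray xy mm 68.8 -44.6 z -3.4 yaw-TA -0.1 F 3.5 0.0 3.3 w 0.0002
t 31.93 tray xy mm 67.9 -44.4 z -3.3 yaw-TA -0.1 F 4.7 -0.5 1.5 w 0.0006
t 32.3 tray xy mm 67.9 -43.8 z -3.0 yaw-TA -0.0 F 8.0 -0.7 -0.1 w 0.0002
```

b stalled at 67.9 mm against a predicted 68.3 mm, so the x row is snug. Now I'll fetch the third box.

```bash
python3 -m inch '0 0.6 -0.2 0 0 0 0;0 0.6 -0.2 6 0 0 0;0.9 -11.66 -23.75 8 0 0 -49;0.9 -11.66 -23.75 8 0 0 -49;0.9 -11.66 -23.75 8 0 0 -49;0.9 -11.66 -23.75 8 0 0 -49;0.9 -11.66 -23.75 8 0 0 -49;0.9 -11.66 -23.75 8 0 0 -49;0.9 -11.66 -23.75 6 0 0 -49;0.9 -11.66 -23.75 5 0 0 -49;0.9 -11.66 -23.75 5 0 0 -49' >/dev/null; python3 -c "
from h import *
s=telemetry.get_state();print(s['eef_pos'],np.degrees(s['ee_rot']),s['q'].round(2))
f=grab_frame('wrist')
for r in regions_of('wrist','box_1'):
    b=np.array(r['bbox']);q=at(f,(b[:2]+b[2:])/2,.032,True)[:2]
    if abs(q-[.451,-.312]).max()<.06: p,e=fit([(f,r['pixels'].astype(float),True)],q);print('wrist',p[:2].round(4),np.degrees(p[2])%180,e)
st();boxes('side','scene')"
```

```text
[ 0.44986527 -0.3110857   0.04601639] [-179.39670874   -0.65069994  -68.43908242] [-0.24  0.29 -0.48  0.   -0.79  2.19]
wrist [ 0.4492 -0.3116] 21.255910900634525 0.29645017681157343
t 33.77 tray xy mm 37.4 -306.2 z 47.2 yaw-TA -49.0 F -0.1 -0.0 0.2 w 0.0788
side 0.016 world [0.4685 0.0381] tray -62.6 29.4 ang 88.2 err 0.315 0.81
side 0 world [ 0.4507 -0.3115] tray 37.3 -306.1 ang 42.2 err 0.152 0.8
side 0.016 world [0.5504 0.0285] tray 17.9 47.7 ang 6.3 err 0.77 0.73
side 0.016 world [ 0.5272 -0.0513] tray 22.6 -35.3 ang 89.1 err 0.233 0.71
scene 0.016 world [0.4612 0.016 ] tray -62.1 6.1 ang 88.9 err 0.049 0.95
scene 0.016 world [ 0.5247 -0.0599] tray 23.1 -44.3 ang 88.8 err 0.081 0.64
scene 0 world [ 0.4537 -0.3123] tray 40.4 -305.9 ang 39.9 err 0.169 0.61
```

```bash
python3 -m inch '0.9 0 0 -4 0 0 0;0.9 0 0 -7.1 0 0 0;0.9 0 0 -7.1 0 0 0;0.5 0 0 -7.1 0 0 0;0.5 0 0 -7.1 0 0 0;0.5 0 0 -7.1 0 0 0;0.5 0 0 -7.1 0 0 0;0.5 0 0 -2 0 0 0;0.5 0 0 2 0 0 0;0.5 0 0 2 0 0 0' 25; python3 -c "
from h import *
st()"
```

```text
t: 35.22
eef_pos: [0.4532, -0.3127, 0.0713]
ee_rot: [-3.123, -0.018, -1.196]
force: [-0.1, 0.5, -2.4]
width: 0.0601
t 35.23 tray xy mm 40.1 -306.4 z 71.3 yaw-TA -49.0 F -0.2 0.4 -2.4 w 0.0601
```

```bash
python3 -c "
from h import *
from scipy.spatial.transform import Rotation as Ro
s=telemetry.get_state();A=Ro.from_euler('xyz',s['ee_rot']);B=Ro.from_euler('xyz',[np.pi,0,TA-np.pi/2]);print(np.degrees((B*A.inv()).as_rotvec()).round(1))"
```

```text
[  1.    1.1 -41. ]
```

```bash
python3 -m inch '0.5 9.2 35.2 0 1 1.1 -41;0.5 9.2 35.2 0 1 1.1 -41;0.5 9.2 35.2 0 1 1.1 -41;0.5 9.2 35.2 0 1 1.1 -41;0.5 9.2 35.2 0 1 1.1 -41;0.5 9.2 35.2 0 1 1.1 -41;0.5 9.2 35.2 0 1 1.1 -41;0.5 9.2 35.2 0 1 1.1 -41;0.5 9.2 35.2 -4 1 1.1 -41;0.5 9.2 35.2 -6 1 1.1 -41;0.5 9.2 35.2 -6 1 1.1 -41' >/dev/null; python3 -c "
from h import *
st();print(np.degrees(telemetry.get_state()['ee_rot']))
f=grab_frame('side');save('pics/p11.png',cv2.resize(f['pixels'][145:245,260:410],(720,480)))"
```

```text
t 36.6 tray xy mm 9.1 54.2 z 10.0 yaw-TA -90.1 F -0.5 -0.8 -1.7 w 0.06
[ 1.79922566e+02 -1.29741149e-01 -1.09578334e+02]
```

View pics/p11.png

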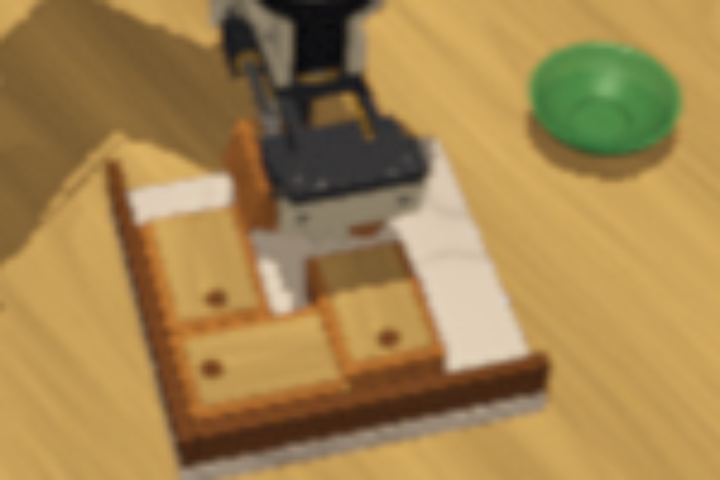

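The held box has tipped in the grip: its -x end is up at (250,170) and its low end is at (365,228). The three placed boxes look right. I'll shift 8 mm to +x and lower it so the slab levels the box.

```bash
S="from h import *;st()"; python3 -m inch '0.5 0.75 -0.27 0 0 0 0;0.5 0.82 -0.13 0 0 0 0;0.5 0.82 -0.13 -0.3 0 0 0;0.5 0.82 -0.13 -0.6 0 0 0;0.5 0.82 -0.13 -0.6 0 0 0'>/dev/null; python3 -c "$S"; python3 -m inch '0.5 0 0 -0.3 0 0 0;0.5 0 0 -0.6 0 0 0;0.5 0 0 -0.6 0 0 0'>/dev/null; python3 -c "$S"; python3 -m inch '0.5 0 0 -0.2 0 0 0;0.5 0 0 -0.4 0 0 0;0.5 0 0 -0.4 0 0 0'>/dev/null; python3 -c "$S"
```

```text
t 37.27 tray xy mm 16.6 55.8 z 5.0 yaw-TA -90.1 F -3.5 -0.9 6.2 w 0.06
t 37.65 tray xy mm 15.0 55.6 z -0.3 yaw-TA -90.0 F -11.1 1.2 13.3 w 0.0597
t 38.02 tray xy mm 13.8 55.6 z -3.5 yaw-TA -90.0 F -9.1 0.7 12.8 w 0.0597
```

```bash
S="from h import *;st()"; python3 -m inch '0.5 0 0 0 0 0 0;0.5 0 0 -0.2 0 0 0;0.5 0 0 -0.4 0 0 0;0.5 0 0 -0.4 0 0 0' 8 >/dev/null; python3 -c "$S
f=grab_frame('side');save('pics/p12.png',cv2.resize(f['pixels'][145:245,260:410],(720,480)))
r=regions_of('side','tray')[0];p,e=trayfit([(f,r['pixels'].astype(float),False)],[*T0,TA]);print(p,e)
boxes('side')"
```

```text
t 38.52 tray xy mm 13.7 55.5 z -7.9 yaw-TA -90.0 F -0.4 0.4 -0.6 w 0.0602
[ 0.51670551 -0.01134583 -0.33733626] 0.9694977783213078
side 0.016 world [ 0.5271 -0.0524] tray 22.9 -36.3 ang 89.2 err 0.221 0.59
side 0.016 world [0.5344 0.0591] tray -7.4 71.2 ang 76.8 err 2.614 0.52
```

```bash
python3 -m inch '0.78 0 0 0 0 0 0;0.78 0 0 0 0 0 0;0.78 0 0 0 0 0 0;0.78 0 0 4 0 0 0;0 2.1 5.9 5.5 0 0 0;0 2.1 5.9 5.5 0 0 0;0 2.1 5.9 5.5 0 0 0;0 2.1 5.9 5.5 0 0 0;0 2.1 5.9 5.5 0 0 0;0 2.1 5.9 5.5 0 0 0;0 2.1 5.9 5.5 0 0 0' >/dev/null
python3 - <<'E'
from h import *
st();boxes('side','scene')
f=grab_frame('side')
for tx in(0,14,30):
  for z in(.048,):
    ys=np.arange(0,110,3.);u=proj(f,np.array([[*(T0+tx/1e3*EX+y/1e3*EY),z] for y in ys]))
    hsv=cv2.cvtColor(f['pixels'],cv2.COLOR_RGB2HSV);print(tx,[int(hsv[int(round(q[1])),int(round(q[0])),1]) for q in u])
r=f['pixels'];g=grab_frame('scene')['pixels']
save('pics/p13.png',np.hstack([cv2.resize(r[145:245,260:410],(450,300)),cv2.resize(g[160:260,250:370],(350,300))]))
E
```

```text
t 40.1 tray xy mm 14.0 117.8 z 47.2 yaw-TA -90.0 F 1.1 -0.4 0.5 w 0.0042
side 0.016 world [ 0.5272 -0.0499] tray 22.1 -34.0 ang 86.0 err 0.256 0.8
side 0.016 world [0.4691 0.0389] tray -62.3 30.3 ang 85.6 err 0.397 0.63
scene 0.016 world [0.4428 0.024 ] tray -82.1 7.5 ang 73.7 err 1.677 0.58
scene 0.016 world [ 0.6283 -1.4953] tray 599.9 -1362.7 ang 26.1 err 1.0 0.47
scene 0.016 world [-1.0896 -0.3175] tray -1412.6 -825.9 ang 145.2 err 1.0 0.47
0 [111, 111, 140, 192, 188, 180, 187, 190, 190, 189, 173, 173, 154, 151, 150, 150, 150, 150, 155, 155, 147, 151, 152, 152, 149, 148, 164, 164, 174, 153, 151, 151, 149, 153, 147, 147, 151]
14 [108, 108, 138, 185, 191, 177, 189, 183, 187, 190, 190, 173, 152, 149, 148, 148, 153, 148, 147, 147, 150, 148, 148, 148, 142, 141, 159, 159, 177, 166, 166, 151, 151, 152, 152, 152, 151]
30 [106, 114, 142, 192, 194, 190, 190, 187, 197, 189, 177, 172, 155, 150, 150, 154, 150, 148, 147, 147, 146, 150, 147, 147, 142, 142, 158, 158, 175, 167, 167, 151, 152, 155, 155, 152, 150]
```

No more pictures can be viewed. The saturation profile shows c flat, with its top spanning y of about 30–86 mm. I'll push it toward -y.

```bash
python3 -m inch '0 0 0 -5.2 0 0 0;0 0 0 -5.2 0 0 0;0 -0.3 -0.85 -5.2 0 0 0;0 -0.47 -1.32 -5.2 0 0 0;0 -0.67 -1.89 -5.2 0 0 0;0 -0.83 -2.36 -5.2 0 0 0;0 -1.0 -2.83 -5.2 0 0 0;0 -1.17 -3.3 -5.2 0 0 0;0 -1.17 -3.3 -5.2 0 0 0'>/dev/null;python3 -c "
from h import *
st()";  python3 -m inch '0 -0.13 -0.28 0 0 0 0;0 -0.2 -0.57 0 0 0 0;0 -0.2 -0.57 0 0 0 0'>/dev/null;python3 -c "
from h import *
st()"
```

```text
t 41.52 tray xy mm 14.8 83.6 z -3.9 yaw-TA -90.0 F 1.6 2.7 3.0 w 0.0003
t 41.9 tray xy mm 14.6 77.1 z -4.0 yaw-TA -90.0 F 0.4 1.1 1.8 w 0.0003
```

```bash
S="from h import *;st()"; python3 -m inch '0 -0.03 -0.1 0 0 0 0;0 -0.07 -0.19 0 0 0 0;0 -0.1 -0.28 0 0 0 0;0 -0.1 -0.28 0 0 0 0'>/dev/null;python3 -c "$S";  python3 -m inch '0 -0.03 -0.1 0 0 0 0;0 -0.07 -0.19 0 0 0 0;0 -0.07 -0.19 0 0 0 0'>/dev/null;python3 -c "$S";python3 -m inch '0 -0.03 -0.1 0 0 0 0;0 -0.05 -0.14 0 0 0 0;0 -0.05 -0.14 0 0 0 0'>/dev/null;python3 -c "$S"
```

```text
t 42.4 tray xy mm 14.7 74.2 z -4.1 yaw-TA -90.0 F 0.2 3.8 2.1 w 0.0003
t 42.77 tray xy mm 14.7 72.1 z -4.1 yaw-TA -90.0 F 0.6 3.4 2.2 w 0.0003
t 43.15 tray xy mm 14.7 70.5 z -4.1 yaw-TA -90.0 F 0.5 3.2 2.5 w 0.0003
```

```bash
S="from h import *;st()"; python3 -m inch '0 -0.03 -0.1 0 0 0 0;0 -0.05 -0.14 0 0 0 0;0 -0.05 -0.14 0 0 0 0'>/dev/null;python3 -c "$S";python3 -m inch '0 -0.03 -0.1 0 0 0 0;0 -0.05 -0.14 0 0 0 0;0 -0.05 -0.14 0 0 0 0'>/dev/null;python3 -c "$S";python3 -m inch '0 -0.03 -0.1 0 0 0 0;0 -0.05 -0.14 0 0 0 0;0 -0.05 -0.14 0 0 0 0'>/dev/null;python3 -c "$S"
```

```text
t 43.52 tray xy mm 14.6 68.9 z -4.1 yaw-TA -90.0 F 1.3 2.7 2.2 w 0.0005
t 43.9 tray xy mm 14.6 67.3 z -4.0 yaw-TA -90.0 F 0.7 3.3 3.4 w -0.0
t 44.27 tray xy mm 14.6 65.7 z -4.1 yaw-TA -90.0 F 0.1 3.0 2.0 w 0.0009
```

Run:
```python
from h import *
f=grab_frame('side');hsv=cv2.cvtColor(f['pixels'],cv2.COLOR_RGB2HSV)
def prof(P,z=.048):
    u=proj(f,np.array([[*(T0+x/1e3*EX+y/1e3*EY),z] for x,y in P])).astype(np.float32)
    S=cv2.remap(hsv,u[:,0].reshape(1,-1),u[:,1].reshape(1,-1),cv2.INTER_LINEAR)[0];return S[:,1].tolist(),S[:,2].tolist()
for tx in(5,25):
    ys=np.arange(-108,72,4);s,v=prof([(tx,y) for y in ys]);print('x',tx,list(zip(ys.tolist(),s,v)))
ys=np.arange(-60,80,4);s,v=prof([(-70,y) for y in ys]);print('x-70',list(zip(ys.tolist(),s,v)))
xs=np.arange(-60,66,4);s,v=prof([(x,15) for x in xs]);print('y15',list(zip(xs.tolist(),s,v)))
r=regions_of('side','tray')[0];print(r['bbox'])
# marble outer right edge at slab level, compared with t0
xs=np.arange(90,120,2);s,v=prof([(x,0) for x in xs],.016);print('edge x',list(zip(xs.tolist(),s)))
```

```text
x 5 [(-108, 191, 95), (-104, 186, 118), (-100, 188, 123), (-96, 192, 159), (-92, 184, 177), (-88, 155, 183), (-84, 142, 196), (-80, 141, 200), (-76, 142, 200), (-72, 142, 201), (-68, 140, 202), (-64, 140, 202), (-60, 142, 202), (-56, 141, 203), (-52, 141, 203), (-48, 140, 204), (-44, 141, 205), (-40, 140, 204), (-36, 139, 205), (-32, 140, 206), (-28, 140, 207), (-24, 143, 199), (-20, 149, 163), (-16, 151, 136), (-12, 165, 121), (-8, 182, 109), (-4, 173, 112), (0, 152, 119), (4, 152, 122), (8, 150, 136), (12, 139, 158), (16, 103, 154), (20, 71, 143), (24, 64, 136), (28, 63, 130), (32, 64, 133), (36, 65, 117), (40, 48, 69), (44, 17, 40), (48, 8, 48), (52, 6, 62), (56, 12, 80), (60, 18, 76), (64, 14, 60), (68, 8, 55)]
x 25 [(-108, 187, 104), (-104, 181, 122), (-100, 185, 119), (-96, 190, 145), (-92, 181, 175), (-88, 156, 184), (-84, 153, 168), (-80, 168, 142), (-76, 166, 149), (-72, 153, 171), (-68, 142, 190), (-64, 142, 193), (-60, 144, 193), (-56, 145, 193), (-52, 143, 194), (-48, 143, 194), (-44, 144, 194), (-40, 143, 193), (-36, 143, 193), (-32, 142, 194), (-28, 143, 195), (-24, 144
[... 946 characters left out ...]
, 143, 192), (-52, 142, 191), (-48, 142, 194), (-44, 151, 189), (-40, 179, 177), (-36, 193, 152), (-32, 189, 162), (-28, 173, 176), (-24, 151, 180), (-20, 156, 170), (-16, 149, 161), (-12, 125, 159), (-8, 113, 135), (-4, 113, 127), (0, 107, 130), (4, 112, 150), (8, 119, 174), (12, 120, 178), (16, 121, 176), (20, 120, 178), (24, 122, 180), (28, 121, 176), (32, 120, 176), (36, 123, 180), (40, 120, 168), (44, 107, 135), (48, 105, 138), (52, 76, 180), (56, 54, 202), (60, 52, 199), (64, 52, 200)]
[280.7, 172.8, 377.3, 241.8]
edge x [(90, 49), (92, 49), (94, 49), (96, 49), (98, 49), (100, 51), (102, 63), (104, 86), (106, 118), (108, 137), (110, 146), (112, 144), (114, 143), (116, 142), (118, 143)]
```

The profile puts the b/c joint at y≈-7 (nominal -9), the a/d joint at ≈-36 (-35), and d's end at ≈49 (51). c is nearly home, so I'll continue gently until it stalls.

```bash
S="from h import *;st()"; for i in 1; do python3 -m inch '0 -0.03 -0.1 0 0 0 0;0 -0.05 -0.14 0 0 0 0;0 -0.05 -0.14 0 0 0 0'>/dev/null;python3 -c "$S";python3 -m inch '0 -0.03 -0.1 0 0 0 0;0 -0.05 -0.14 0 0 0 0;0 -0.05 -0.14 0 0 0 0'>/dev/null;python3 -c "$S"; done
```

```text
t 44.75 tray xy mm 14.8 65.5 z -4.0 yaw-TA -90.0 F -1.5 8.5 1.4 w 0.0006
t 45.12 tray xy mm 14.9 65.5 z -3.9 yaw-TA -90.0 F -2.9 10.0 2.0 w 0.0005
```

Stall at 8.5–10 N, so y is snug. Now I'll push c's free end toward -x.

```bash
S="from h import *;st()"; python3 -m inch '0 0.2 0.6 0 0 0 0;0 0.2 0.6 5 0 0 0;0 4.86 -6.65 5 0 0 0;0 4.86 -6.65 5 0 0 0;0 4.86 -6.65 5 0 0 0;0 4.86 -6.65 0 0 0 0;0 4.86 -6.65 0 0 0 0;0 4.5 -6.5 0 0 0 0'>/dev/null;python3 -c "$S"; python3 -m inch '0 -0.38 0.13 0 0 0 0;0 -0.75 0.27 0 0 0 0;0 -0.94 0.33 0 0 0 0;0 -0.94 0.33 0 0 0 0'>/dev/null;python3 -c "$S"; python3 -m inch '0 -0.09 0.03 0 0 0 0;0 -0.19 0.07 0 0 0 0;0 -0.28 0.1 0 0 0 0;0 -0.28 0.1 0 0 0 0'>/dev/null;python3 -c "$S"
```

```text
t 46.12 tray xy mm 78.9 19.6 z -3.2 yaw-TA -90.0 F 0.2 0.9 0.8 w 0.0002
t 46.62 tray xy mm 68.8 19.6 z -2.8 yaw-TA -90.0 F 0.8 0.2 -0.5 w 0.0001
t 47.12 tray xy mm 65.8 19.6 z -2.9 yaw-TA -90.0 F -0.8 0.4 0.9 w 0.0004
```

```bash
S="from h import *;st()"; python3 -m inch '0 -0.09 0.03 0 0 0 0;0 -0.19 0.07 0 0 0 0;0 -0.28 0.1 0 0 0 0;0 -0.28 0.1 0 0 0 0'>/dev/null;python3 -c "$S"; python3 -m inch '0 -0.09 0.03 0 0 0 0;0 -0.14 0.05 0 0 0 0;0 -0.14 0.05 0 0 0 0'>/dev/null;python3 -c "$S"; python3 -m inch '0 -0.09 0.03 0 0 0 0;0 -0.14 0.05 0 0 0 0;0 -0.14 0.05 0 0 0 0'>/dev/null;python3 -c "$S"
```

```text
t 47.62 tray xy mm 62.8 19.7 z -2.8 yaw-TA -90.0 F 0.3 0.5 0.0 w 0.0007
t 48.0 tray xy mm 62.2 19.9 z -2.5 yaw-TA -89.9 F 4.7 -1.2 -1.0 w 0.0001
t 48.38 tray xy mm 62.3 20.4 z -1.9 yaw-TA -89.9 F 8.3 -2.3 -1.6 w 0.0002
```

```bash
python3 -m inch '0 0.94 -0.33 0 0 0 0;0 1.88 -0.67 0 0 0 0;0 1.88 -0.67 4 0 0 0;0 1.88 -0.67 9 0 0 0;0 -17 28 9 0 0 0;0 -17 28 9 0 0 0;0 -17 28 9 0 0 0;0 -17 28 9 0 0 0;0 -17 28 9 0 0 0;0 -17 28 9 0 0 0;0 -17 28 9 0 0 0'
cat > prof.py <<'E'
from h import *
F={c:grab_frame(c) for c in('side','scene')}
def prof(f,P,z):
    hsv=cv2.cvtColor(f['pixels'],cv2.COLOR_RGB2HSV)
    u=proj(f,np.array([[*(T0+x/1e3*EX+y/1e3*EY),z] for x,y in P])).astype(np.float32)
    S=cv2.remap(hsv,u[:,0].reshape(1,-1),u[:,1].reshape(1,-1),cv2.INTER_LINEAR)[0];return S[:,1].astype(int)
def edge(f,P,z,lvl=100):
    s=prof(f,P,z);i=np.where((s[:-1]>lvl)!=(s[1:]>lvl))[0]
    return [round(float(np.linalg.norm(np.subtract(P[j+1],P[j]))*(s[j]-lvl)/(s[j]-s[j+1])+ (P[j][0] if P[j][0]!=P[j+1][0] else P[j][1])),1) for j in i]
L=np.arange(-110,112,2.)
for c,f in F.items():
    print(c,'along x: y20,35,45',[edge(f,[(x,y) for x in L],.048) for y in(20,35,45)],'y-60,-75',[edge(f,[(x,y) for x in L],.048) for y in(-60,-75,-22)])
    print(c,'along y: x-15,10,30,45',[edge(f,[(x,y) for y in L],.048) for x in(-15,10,30,45)],'x-60,-75',[edge(f,[(x,y) for y in L],.048) for x in(-60,-75,-22)])
    print(c,'slab edges x',[edge(f,[(x,y) for x in L],.016)[-1:] for y in(60,80)],'y',[edge(f,[(x,y) for y in L],.016)[-1:] for x in(60,80)])
E
python3 prof.py
```

```text
t: 49.75
eef_pos: [0.4123, 0.2696, 0.0882]
ee_rot: [-3.14, 0.002, -1.906]
force: [-0.4, -0.7, 0.1]
width: 0.0005
side along x: y20,35,45 [[49.1, 93.9], [48.8, 93.4], [49.3, 93.5]] y-60,-75 [[49.0, 94.8], [48.7, 93.9], [49.3, 93.4]]
side along y: x-15,10,30,45 [[48.7, 75.8], [49.0, 75.3], [49.0, 76.3], [49.3, 75.8]] x-60,-75 [[47.8, 75.4], [48.6, 75.0], [49.1, 75.6]]
side slab edges x [[104.9], [105.1]] y [[105.2], [104.6]]
scene along x: y20,35,45 [[52.4, 106.5], [51.9, 106.6], [52.4, 106.6]] y-60,-75 [[51.8, 106.6], [53.1, 106.2], [-25.5, -17.3, 52.1, 107.0]]
scene along y: x-15,10,30,45 [[-21.8, -9.3, 60.9], [60.9], [61.1], [60.8]] x-60,-75 [[61.0], [60.8], [-22.4, -9.3, 60.7]]
scene slab edges x [[107.2], [107.2]] y [[107.4], [107.3]]
```

All outer edges line up: +x edges of b and c at 48.7–49.3, +y edges of c and d at 47.8–49.3. The slab edges sit at 105, so the slab is where it was. The arm is clear, so I'm handing in.

```bash
python3 -c "
from station import arm
print(arm.job_done())"
```

```text
the job is handed in; nothing more can be done
None
```

I placed the three wooden boxes next to the laid one and pushed all four into a pinwheel in the walled corner. I handed the job in at about t = 50 s; no verdict was reported.

**Last checks (side camera):**
- **Fit of the layer:** the +x edges of b and c lie on one line at 48.7–49.3 mm, and the +y edges of c and d at 47.8–49.3 mm, against 51 mm nominal. That is within blur and calibration. The outer edges are not proud, so I take the boxes to be tight.
- **Slab:** its free edges are still at 105 mm, so I saw no slide. The pushes stalled at 6–11 N.
- **Clearance:** the gripper was empty and held clear of everything at hand-in.

**What went wrong or disagreed along the way:**
- **Fingertip height:** the real tips sat about 29.5 mm above the reported TCP height. The first grasp therefore closed above the box. I measured the offset by touching the box top and corrected for it.
- **First push on box b:** it stalled at 6.4 N, but b was later seen about 9 mm short. I never found the cause and pushed it again.
- **Third box:** it tipped in the grip. I levelled it by pressing it gently onto the slab.
- **Last push on c:** it met no sliding force before it stalled, so c was probably already home.
- **Cameras:** the scene camera reads 2–3 mm off the side camera. Its y edges (about 61 mm) include the boxes' side faces, so I did not use them.
- **No last look:** the picture limit was used up, so these final checks are numbers only. I did not re-measure the bystanders, but saw no sign of touching any of them.

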